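# Stagger the picking trays on the packing bench

### The job

Stack the three loose trays on the dark grey base tray: blue first, orange on the blue, white on top, each turned end for end to the tray below so that the low picking ends face opposite sides in turn, and stepped so that the groove under its picking end sits fully down over the high back wall of the tray below. Set each tray down gently, without dropping it, and let go of the finished stack. Leave the bottle, tape roll, cutter, soap packs and carton standing where they are.

Things in the scene. Friction and masses are not known exactly. Their poses are not given: they have to be found in the camera images.
- base_centre (a point): dark grey tray, same form as the loose ones, fixed on a 20 mm high steel plinth, filled with teal soap packs below its rim. Origin at the tray's centre, 47 mm above the bench, 27 mm below its rim. Axes: -x low picking end, +x high back wall, z up. A tray seated on it has its centre 36 mm towards +x of this frame and 47 mm above this origin, and its own +x pointing to this -x
- blue_centre (a point): centre of the blue open tray, 150 long (x) x 100 wide (y) x 54 mm high; 27 mm above its underside, 27 mm below its rim; z up. -x: low picking end, lip 26 mm high, side walls cut down to 26 mm over the last 30 mm. +x: high back wall, x = 70 to 75 mm, up to the rim. Walls 5 mm thick. A tray seated on this one: offsets as for the base
- blue: the blue tray; origin at the centre of its underside. Grip wall 12 mm thick across the tray at x = 0, 90 mm long along y, between two open pockets; its top is 9 mm below the rim, the pocket floors 43 mm below the rim; pinch it along x from above. About 180 g
- orange_centre (a point): centre of the orange tray, half-way up; same form, size and axes as the blue one, and the same offsets for the tray seated on it
- orange: the orange tray; origin at the centre of its underside. Like all trays it has under its floor two cross ribs, 7 mm deep, 82 mm long along y, with a 12 mm groove between them centred at x = -36.5 mm, and two 7 mm feet at x = 57 mm. They go down between the side walls of the tray below (4 mm play each side), the groove over its back wall (3.5 mm play each way)
- white_centre (a point): centre of the white tray, half-way up; same form, size and axes as the blue one
- white: the white tray; origin at the centre of its underside
- bottle: white squeeze bottle, 66 mm diameter, 165 mm high, loose; origin at the centre of its underside
- tape: roll of tan tape lying flat, 100 mm diameter, 48 mm high; origin at the centre of its underside
- cutter: red box cutter lying flat, 154 mm long (x), 22 mm wide, 18 mm high; origin on its underside near its middle
- pack_left: teal soap pack standing upright, 60 x 45 x 95 mm high; origin at the centre of its underside (the one to the left, +y)
- pack_right: teal soap pack like the other (the one to the right, -y)
- carton: small cardboard carton, 85 x 65 x 100 mm high; origin at the centre of its underside
Things that resemble listed ones, but are neither listed nor needed, are in the scene too. There is more than one size of the blue; the job needs the larger.

How it is judged:
On the way, in this order (a step that is already met when the one before it is completed fails the run):
1. the blue tray is seated on the base tray and let go (x of blue_centre in the frame of base_centre between 0.03 and 0.042 m and y of blue_centre in the frame of base_centre between -0.007 and 0.007 m and z of blue_centre in the frame of base_centre between 0.0445 and 0.0495 m and angle between the x axis of blue_centre and the x axis of base_centre, either way round below 0.12 rad and angle between blue_centre's own z axis and vertical below 0.04 rad and x of base_centre in the frame of blue_centre above 0 m and contact force between blue and the fingers below 0.05 N), for 0.2 s.
2. the orange tray is seated on the blue tray and let go (x of orange_centre in the frame of blue_centre between 0.03 and 0.042 m and y of orange_centre in the frame of blue_centre between -0.007 and 0.007 m and z of orange_centre in the frame of blue_centre between 0.0445 and 0.0495 m and angle between the x axis of orange_centre and the x axis of blue_centre, either way round below 0.12 rad and angle between orange_centre's own z axis and vertical below 0.04 rad and x of blue_centre in the frame of orange_centre above 0 m and contact force between orange and the fingers below 0.05 N), for 0.2 s.
At the end, for the whole second after the job is handed in: Blue sits on the base tray, orange on blue and white on orange; each is turned end for end to the tray below (within 7 degrees), its centre 36 mm (+/- 6) towards the lower tray's back wall, within 7 mm sideways, fully down (47 mm above the lower centre, +/- 2.5), level, still, and not held (all of step 1 and all of step 2 and linear speed of each of blue, orange, white below 0.02 m/s and angular speed of each of blue, orange, white below 0.1 rad/s and x of white_centre in the frame of orange_centre between 0.03 and 0.042 m and y of white_centre in the frame of orange_centre between -0.007 and 0.007 m and z of white_centre in the frame of orange_centre between 0.0445 and 0.0495 m and angle between the x axis of white_centre and the x axis of orange_centre, either way round below 0.12 rad and angle between white_centre's own z axis and vertical below 0.04 rad and x of orange_centre in the frame of white_centre above 0 m and contact force between white and the fingers below 0.05 N); the robot touches nothing.
It fails at once if a bystander is moved by more than 30 mm or tipped over (distance of any of bottle, tape, cutter, pack_left, pack_right, carton from where it was at the start of the episode above 0.03 m or angle between any of bottle, tape, cutter, pack_left, pack_right, carton's own z axis and vertical above 0.5 rad).
It fails at once if a tray is dropped: out of the fingers and moving faster than 0.5 m/s ((linear speed of blue above 0.5 m/s and contact force between blue and the fingers below 0.05 N) or (linear speed of orange above 0.5 m/s and contact force between orange and the fingers below 0.05 N) or (linear speed of white above 0.5 m/s and contact force between white and the fingers below 0.05 N)).
It also fails if it takes over 72 s, if anything falls off the work surface, if the arm or the gripper's body presses on something with over 40 N, if the wrist force passes 120 N, or if a joint passes its speed limit or range.

### The arm

A 7-joint arm with a two-finger parallel gripper is mounted at the origin on the work surface. World frame = base frame: x ahead of the robot, y to its left, z up, the work surface at z = 0. Lengths are in m, angles in rad, forces in N, time in s.
With the tool pointing down it reaches from about 0.425 to 0.95 m from the base axis. Payload 16.7 kg.
Tool frame: the origin (TCP) lies between the finger pads; the fingertips stand 11 mm ahead of it and the grasp point (between the pads) lies 8 mm behind it; x points along the fingers, z is the direction in which the jaws open and shut, and the axes are right-handed (so a half turn about x gives the same grasp; the last joint's range is limited). The gripper opens to 94 mm and grips with 3 to 60 N. Pads are 16 mm wide; open, the fingers measure 119 mm over their backs; the gripper's body (75 mm by 177 mm) begins 78 mm behind the grasp point.
Start: joints at [-0.149, 0.426, 0.074, 1.606, -0.034, 1.111, -0.067], TCP at [0.675, -0, 0.187] pointing down, gripper open.
Joint ranges: [-2.85, 2.85], [-0.5, 2.14], [-1.23, 1.37], [0.21, 2.46], [-1.02, 4.16], [0.16, 2.05], [-2.73, 2.73]. Speed limits (rad/s): [1.89, 1.89, 2.39, 2.39, 3.01, 3.01, 3.01].

### API

Orientations are given as a unit quaternion [x, y, z, w].
In Python, from plant import r gives the robot as it stands. The module is installed in compiled form; this text tells all that it offers.
- The arm moves only by the tool apply_moves, never from a script. Its argument "commands" is a list of rows, each an object of numbers: "tx", "ty", "tz": the shift along the tool's x, y, z in mm; "spin": the turn about the tool's x in degrees. In form: [{"tx": .., "ty": .., "tz": .., "spin": ..}, ...]. A call has 1 to 20 rows; each row shifts and turns the pose as measured when the row begins, along the tool's axes as they then stand; what a row does not reach is not made up. A row lasts 1/10 s, in which the tool goes at most 50 mm and 8.59 degrees, less where a joint would pass 70% of its speed; a pose out of reach is approached as far as the arm can. A call is refused whole if a number of a shift passes 50 or a number of a turn 8.59, either way. A call with a gripper value outside its range is refused whole. "jaw" is the closure in counts, from 0 (fully open) to 255 (shut), set as the call begins (left out, the last holds). The fingers move at their own pace and stop on an object; "squeeze" is the grip in N (left out, the last holds). Time passes only in rows, so rows that do not move let the fingers close. It gives the time, the measured TCP pose, the force and the opening at its end, in the units of the state.
- r.sense(): the state, without advancing time (a new reading comes with each control period).
- r.grab_frame(name): name is "scene" or "side" or "wrist"; returns a dict with "frame" (420x560x3 uint8, red, green, blue), "vfov" (degrees; the focal length in pixels is half the picture's height over the tangent of half this angle, whatever the lens; pixels are square), "cx", "cy" (the principal point, pixels), "origin" and "attitude" of the camera in the world. Camera axes: x right, y up, looking along -z (the intrinsics and any distortion apply to the point x, -y, -z); pixel columns grow to the right and rows downward; lengths in m; the calibration is good to about 2 mm. The wrist camera is an equidistant fisheye: a pixel r from the principal point sees the ray r / f radians off the axis. A picture is of the moment at which its call begins. There is no depth.
- r.hand_in(): hands the job in, once; it reports no verdict.
Trained networks look in the newest picture that a camera, given by its name, has taken for a name from the list of things; names that differ only in an ending like _2 or _b are one class to them, and where a whole thing is asked for, a point or a joint stands for the part that bears it (a point fixed in the world has none). Each returns a list of dicts, best first, with "score" (0 to 1); they miss things now and then, are a little off and sometimes report something else, mostly with a low value. They report only what shows in the picture. A call takes as long as a camera call. They do not tell look-alikes from the thing itself.
- r.look_for(camera, name): "point" ([x, y, z] in m, in world coordinates, good to about 4 mm: the middle of the surface that is visible of it).
- r.landmark_of(camera, name): "point" ([x, y, z] in m, in world coordinates, good to about 4 mm: a listed point, or the origin of a listed thing).
The state is a dict: "clock": time; "joint_pos": joint angles; "qvel": joint speeds; "joint_efforts": joint torques, N m; "tcp_pos": TCP position; "ee_rot": TCP orientation; "force": force on the tool from outside, world axes, zero at the start; "moment": the same for the moment, N m; "opening": finger opening in m.
Only numpy, scipy, OpenCV 4.12 (cv2) and the standard library are available. Lean on these libraries where they do the work, as an engineer would, in place of code of your own. Each camera call takes 0.05 s, during which the arm holds its last target. There are 200 camera calls.

## Working session

There is one attempt and no reset: what is moved stays moved. The work goes in short steps, Python scripts to look and compute and a tool call to move; the robot and the scene stay as the last step left them, time stands still between calls to the robot, and variables do not carry over. Pictures are saved under pics/ and viewed, about 8 in all and at most 12, crops included, and the job is handed in when it is done.

Besides the shell and the picture viewer there is one more tool, called after ">>>" by a JSON object that holds its "name" and its "arguments", one argument or row to a line. apply_moves: Moves the arm, as the interface text tells. Its arguments: {"type":"object","properties":{"commands":{"type":"array","items":{"type":"object","properties":{"tx":{"type":"number"},"ty":{"type":"number"},"tz":{"type":"number"},"spin":{"type":"number"}}}},"jaw":{"type":"number"},"squeeze":{"type":"number"}},"required":["commands"]}

```bash
mkdir -p pics; python3 - <<'E'
from plant import r
import cv2,numpy as np
s=r.sense();print({k:np.round(s[k],3) for k in s})
for c in("scene","side"):
    f=r.grab_frame(c);cv2.imwrite(f"pics/{c}0.png",f["frame"][:,:,::-1]);print(c,f["vfov"],f["cx"],f["cy"],np.round(f["origin"],3),np.round(f["attitude"],4))
    for n in("base_centre","blue_centre","orange_centre","white_centre","blue","orange","white","bottle","tape","cutter","pack_left","pack_right","carton"):
        print(n,[(np.round(d["point"],3).tolist(),round(d["score"],2)) for d in r.landmark_of(c,n)][:3])
E
```

```text
{'clock': np.float64(0.0), 'joint_pos': array([-0.149,  0.427,  0.074,  1.607, -0.034,  1.111, -0.067]), 'qvel': array([-0.   ,  0.002, -0.   , -0.   ,  0.002, -0.001, -0.001]), 'joint_efforts': array([-4.0000e-03, -9.3584e+01,  3.6650e+00, -4.5420e+01, -4.9000e-02,
        2.0000e-02, -0.0000e+00]), 'tcp_pos': array([ 0.675, -0.   ,  0.186]), 'ee_rot': array([-0.   ,  0.708, -0.   ,  0.707]), 'force': array([-0.116,  0.722, -0.346]), 'moment': array([ 0.001, -0.016, -0.002]), 'opening': np.float64(0.094)}
scene 48.151177002955734 271.5256633321315 209.53312894814383 [1.473 0.337 0.876] [0.2414 0.3659 0.7548 0.4879]
base_centre [([0.428, 0.34, 0.047], 0.89), ([0.643, 0.143, 0.005], 0.21)]
blue_centre [([0.428, -0.368, 0.026], 0.96), ([0.424, -0.55, 0.022], 0.86)]
orange_centre [([0.649, -0.127, 0.026], 0.57)]
white_centre [([0.636, 0.142, 0.026], 0.67)]
blue [([0.421, -0.553, 0.001], 0.84), ([0.432, -0.365, 0.002], 0.71)]
orange [([0.652, -0.129, 0.002], 0.79)]
white [([0.64, 0.148, 0.002], 0.61)]
bottle [([0.45, -0.025, 0.001], 0.88)]
tape [([0.662, 0.394, 0.001], 0.62)]
cutter [([0
[... 262 characters left out ...]
05770113856434 [-0.112  0.894  0.72 ] [-0.1409  0.4872  0.8251 -0.2489]
base_centre [([0.427, 0.33, 0.045], 0.74)]
blue_centre [([0.421, -0.555, 0.018], 0.91), ([0.43, -0.366, 0.024], 0.7)]
orange_centre [([0.653, -0.13, 0.028], 0.9)]
white_centre [([0.635, 0.144, 0.027], 0.72)]
blue [([0.42, -0.557, -0.001], 0.97), ([0.429, -0.37, -0.0], 0.8)]
orange [([0.65, -0.129, 0.001], 0.69), ([0.643, 0.143, 0.004], 0.69)]
white []
bottle [([0.452, -0.034, 0.001], 0.73)]
tape [([0.659, 0.397, -0.002], 0.79)]
cutter [([0.67, 0.007, -0.001], 0.77), ([0.642, 0.141, -0.001], 0.24)]
pack_left [([0.369, 0.14, -0.002], 0.75)]
pack_right [([0.377, -0.157, -0.003], 0.8)]
carton [([0.683, -0.378, 0.001], 0.92)]
```

View pics/scene0.png

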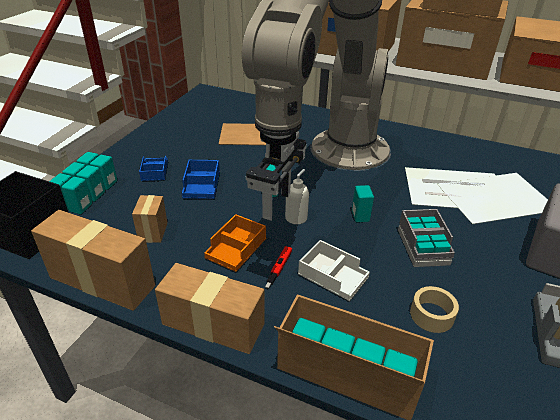

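View pics/side0.png

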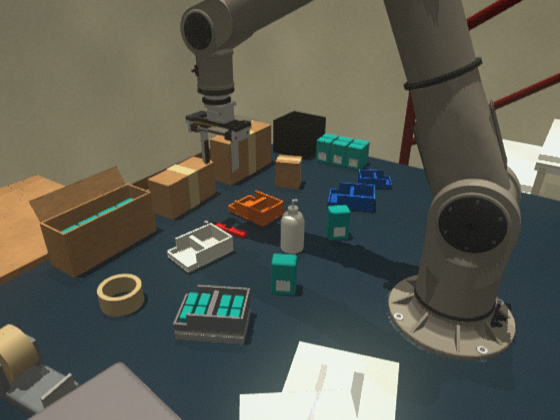

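The larger blue tray is the one near (0.43, -0.37); around scene pixel (200,178). Zooming on the four trays to get yaw.

```bash
cat > h.py <<'E'
import numpy as np,cv2
from scipy.spatial.transform import Rotation as R
def proj(f,P):
    q=R.from_quat(f["attitude"]).inv().apply(np.atleast_2d(P)-f["origin"])
    x,y,z=q[:,0],-q[:,1],-q[:,2]
    F=210/np.tan(np.radians(f["vfov"])/2)
    if f.get("fish"):
        rr=np.hypot(x,y)+1e-12;t=np.arctan2(rr,z);return np.c_[f["cx"]+F*t*x/rr,f["cy"]+F*t*y/rr]
    return np.c_[f["cx"]+F*x/z,f["cy"]+F*y/z]
# visible edge polylines in tray frame (z from underside)
def edges():
    L=[]
    for s in(1,-1):
        y=s*.05; yi=s*.045
        L+=[[(-.075,y,0),(.075,y,0)],[(.075,y,0),(.075,y,.054),(-.045,y,.054),(-.045,y,.026),(-.075,y,.026),(-.075,y,0)],
            [(.07,yi,.054),(-.045,yi,.054),(-.045,yi,.026),(-.07,yi,.026)]]
    for x,z in((-.075,0),(.075,0),(-.075,.026),(-.07,.026),(.075,.054),(.07,.054),(-.006,.045),(.006,.045)):
        L.append([(x,-.05,z),(x,.05,z)] if abs(x)>.07 else [(x,-.045,z),(x,.045,z)])
    return [np.array(l) for l in L]
def place(p,l,z0=0):
    c,s=np.cos(p[2]),np.sin(p[2]);return np.c_[p[0]+c*l[:,0]-s*l[:,1],p[1]+s*l[:,0]+c*l[:,1],z0+l[:,2]]
def hull(p,z0=0):
    V=np.array([(x,y,z) for y in(-.05,.05) for x,z in((-.075,0),(.075,0),(.075,.054),(-.045,.054),(-.045,.026),(-.075,.026))])
    return place(p,V,z0)
E
python3 - <<'E'
import pickle
from h import *
from plant import r
F={c:r.grab_frame(c) for c in("scene","side")};pickle.dump(F,open("f0.pkl","wb"))
rows=[]
for c in F:
    row=[]
    for p in((.428,-.367),(.65,-.129),(.638,.143),(.428,.336)):
        u,v=proj(F[c],[*p,.03])[0].astype(int)
        row.append(cv2.resize(F[c]["frame"][v-36:v+36,u-48:u+48],(400,300),interpolation=cv2.INTER_CUBIC)); print(c,p,u,v)
    rows.append(row)
for k in(0,1):
    cv2.imwrite(f"pics/m{k}.png",np.vstack([np.hstack(rows[i][2*k:2*k+2]) for i in(0,1)])[:,:,::-1])
E
```

```text
scene (0.428, -0.367) 201 178
scene (0.65, -0.129) 235 241
scene (0.638, 0.143) 333 268
scene (0.428, 0.336) 425 239
side (0.428, -0.367) 351 195
side (0.65, -0.129) 255 205
side (0.638, 0.143) 200 245
side (0.428, 0.336) 212 315
```

View pics/m0.png

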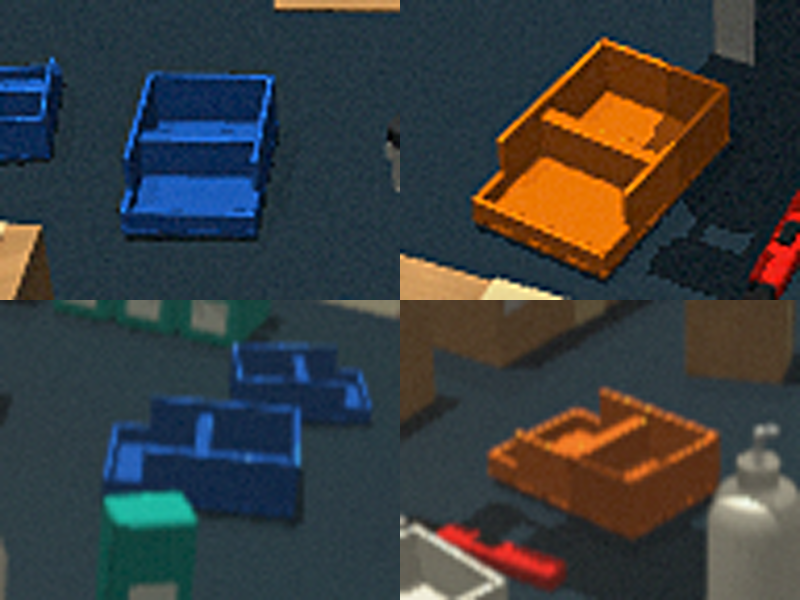

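View pics/m1.png

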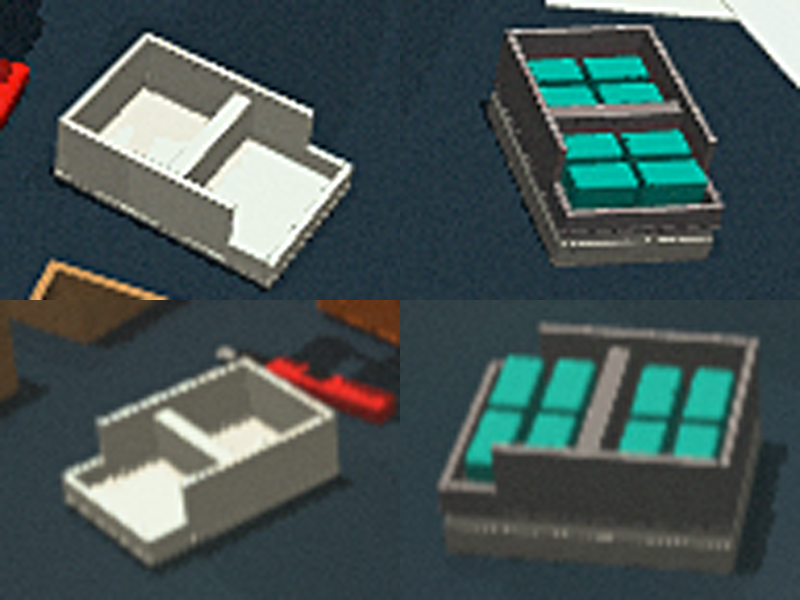

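Pictures: low ends — blue towards camera (pixel bottom, 190/235 in crop), orange lower left, white lower right, base down/right. Now fit the poses by edges.

```bash
cat >> h.py <<'E'
from scipy.optimize import differential_evolution
def samples(EL,n=25):
    out=[]
    for l in EL:
        for a,b in zip(l[:-1],l[1:]):
            m=max(3,int(np.linalg.norm(b-a)/.004)); out.append(a+(b-a)*np.linspace(0,1,m)[:,None])
    return np.vstack(out)
def gradimg(im,sig=1.0):
    g=cv2.GaussianBlur(im.astype(np.float32),(0,0),sig)
    m=np.sqrt(sum(cv2.Sobel(g,cv2.CV_32F,1,0)**2+cv2.Sobel(g,cv2.CV_32F,0,1)**2 for _ in(0,)).max(2))
    return np.minimum(m,np.percentile(m,97))
def fit(frames,p0,z0,db=.02,da=.7,sig=1.0):
    S=samples(edges());G=[gradimg(f["frame"],sig) for f in frames]
    def cost(p):
        P=place(p,S,z0);c=0
        for f,g in zip(frames,G):
            u=proj(f,P).astype(np.float32);c-=cv2.remap(g,u[:,:1],u[:,1:],cv2.INTER_LINEAR).mean()/g.max()
        return c/len(frames)
    o=differential_evolution(cost,[(p0[0]-db,p0[0]+db),(p0[1]-db,p0[1]+db),(p0[2]-da,p0[2]+da)],seed=1,popsize=20,tol=1e-5)
    return o.x,-o.fun
def draw(f,p,z0,im):
    for l in edges():
        cv2.polylines(im,[np.round(proj(f,place(p,l,z0))*16).astype(np.int32)],False,(255,0,255),1,cv2.LINE_AA,4)
E
python3 - <<'E'
import pickle
from h import *
F=pickle.load(open("f0.pkl","rb"));fs=[F["scene"],F["side"]]
T=dict(blue=((.428,-.367,3.14),0),orange=((.65,-.129,2.4),0),white=((.638,.143,-2.4),0),base=((.428,.336,-2.9),.02))
for n,(p,z) in T.items():
    for nm,ff in(("both",fs),("scene",fs[:1]),("side",fs[1:])):
        x,s=fit(ff,p,z);print(n,nm,np.round(x[:2],4),round(np.degrees(x[2]),2),round(s,3))
E
```

```text
blue both [ 0.4294 -0.3691] 204.24 0.54
blue scene [ 0.4275 -0.3702] 203.88 0.49
blue side [ 0.4244 -0.3561] 206.83 0.621
orange both [ 0.6489 -0.1322] 173.98 0.654
orange scene [ 0.6461 -0.1333] 173.55 0.613
orange side [ 0.6553 -0.1336] 173.58 0.745
white both [0.6394 0.1432] -101.99 0.684
white scene [0.6329 0.1427] -102.81 0.688
white side [0.6422 0.1425] -102.19 0.784
base both [0.4268 0.334 ] -151.37 0.594
base scene [0.4233 0.3322] -152.32 0.527
base side [0.4259 0.3362] -151.36 0.69
```

>>> {"name": "apply_moves", "arguments": {
  "commands": [
    {"tx": -30},
    {"tx": -30},
    {"ty": -41, "tz": -27},
    {"ty": -41, "tz": -27},
    {"ty": -41, "tz": -27},
    {"ty": -41, "tz": -27},
    {"ty": -41, "tz": -27},
    {"ty": -41, "tz": -27},
    {"ty": -41, "tz": -27},
    {"ty": -41, "tz": -27},
    {"ty": -41, "tz": -27}
  ]
}}

```text
invalid input
```

>>> {"name": "apply_moves", "arguments": {
  "commands": [
    {"spin": 8.5},
    {"spin": 8.5},
    {"spin": 8.5},
    {"spin": 8.5},
    {"spin": 8.5},
    {"spin": 8.5},
    {"spin": 8.5},
    {"spin": 8.5},
    {"spin": 8.5},
    {"spin": 8.5},
    {"spin": 8.5},
    {"spin": 8.5},
    {"spin": 8.5},
    {"spin": 8.5},
    {"spin": 8.5},
    {"spin": 8.5},
    {"spin": 8.5},
    {"spin": 8.5},
    {"spin": 3}
  ]
}}

```text
invalid input
```

```bash
cat >> h.py <<'E'
def yaw(s): # heading of tool z
    z=R.from_quat(s["ee_rot"]).apply([0,0,1]);return np.degrees(np.arctan2(z[1],z[0]))
def go(s,tgt,yw):
    """spin (deg) first, then shift in tool axes (mm) after the spin"""
    a=yaw(s);sp=-((yw-a+180)%360-180)
    q=R.from_quat(s["ee_rot"])*R.from_euler("x",sp,degrees=True)
    d=q.inv().apply(np.array(tgt)-s["tcp_pos"])*1000
    print("t",round(float(s["clock"]),2),"tcp",np.round(s["tcp_pos"],4),"yaw",round(a,2),"down",np.round(R.from_quat(s["ee_rot"]).apply([1,0,0]),3),"F",np.round(s["force"],1),"op",round(float(s["opening"]),4),"spin",round(sp,2),"shift",np.round(d,1))
E
python3 - <<'E'
import pickle
from h import *
from plant import r
s=r.sense();go(s,(.4294,-.3691,.1),-155.8);print(np.round(s["joint_pos"],2))
f=r.grab_frame("wrist");f["fish"]=1;pickle.dump(f,open("w1.pkl","wb"))
print(f["vfov"],np.round(f["origin"],3),np.round(R.from_quat(f["attitude"]).apply([0,0,-1]),2))
p=(.4294,-.3691,np.radians(204.2))
x,sc=fit([f],p,0,.02,.2,1.5);print(x,np.degrees(x[2]),sc)
im=f["frame"].copy();draw(f,x,0,im)
cv2.imwrite("pics/w1.png",im[:,:,::-1])
E
```

```text
t 1.5 tcp [ 0.675  -0.      0.1869] yaw -0.0 down [-0. -0. -1.] F [-0.5  0.4  0.5] op 0.0938 spin 155.8 shift [ 86.9 236.  375.3]
[-0.15  0.43  0.07  1.61 -0.03  1.11 -0.07]
65.70646984690485 [0.676 0.075 0.385] [ 0.   -0.26 -0.97]
[ 0.44536263 -0.37505103  3.74912178] 214.80885509150502 0.08116818219423294
```

View pics/w1.png

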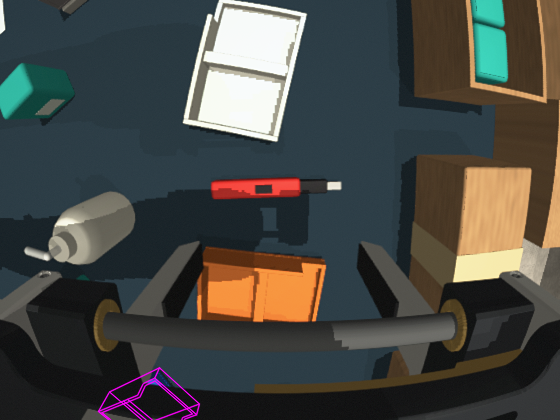

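The picture shows the wrist view at the start pose (white at (245,70), orange at (260,285)): the moves were refused, probably as rows need every field.

>>> {"name": "apply_moves", "arguments": {
  "commands": [
    {"tx": -30, "ty": 0, "tz": 0, "spin": 0},
    {"tx": -30, "ty": 0, "tz": 0, "spin": 0},
    {"tx": 0, "ty": -41, "tz": -27, "spin": 0},
    {"tx": 0, "ty": -41, "tz": -27, "spin": 0},
    {"tx": 0, "ty": -41, "tz": -27, "spin": 0},
    {"tx": 0, "ty": -41, "tz": -27, "spin": 0},
    {"tx": 0, "ty": -41, "tz": -27, "spin": 0},
    {"tx": 0, "ty": -41, "tz": -27, "spin": 0},
    {"tx": 0, "ty": -41, "tz": -27, "spin": 0},
    {"tx": 0, "ty": -41, "tz": -27, "spin": 0},
    {"tx": 0, "ty": -41, "tz": -27, "spin": 0}
  ]
}}

```text
clock: 2.65
tcp_pos: [0.4304, -0.3713, 0.249]
ee_rot: [-0.004, 0.706, 0.005, 0.708]
force: [1.5, -0.2, 0.3]
opening: 0.094
```

>>> {"name": "apply_moves", "arguments": {
  "commands": [
    {"tx": 0, "ty": 0, "tz": 0, "spin": 8.5},
    {"tx": 0, "ty": 0, "tz": 0, "spin": 8.5},
    {"tx": 0, "ty": 0, "tz": 0, "spin": 8.5},
    {"tx": 0, "ty": 0, "tz": 0, "spin": 8.5},
    {"tx": 0, "ty": 0, "tz": 0, "spin": 8.5},
    {"tx": 0, "ty": 0, "tz": 0, "spin": 8.5},
    {"tx": 0, "ty": 0, "tz": 0, "spin": 8.5},
    {"tx": 0, "ty": 0, "tz": 0, "spin": 8.5},
    {"tx": 0, "ty": 0, "tz": 0, "spin": 8.5},
    {"tx": 0, "ty": 0, "tz": 0, "spin": 8.5},
    {"tx": 0, "ty": 0, "tz": 0, "spin": 8.5},
    {"tx": 0, "ty": 0, "tz": 0, "spin": 8.5},
    {"tx": 0, "ty": 0, "tz": 0, "spin": 8.5},
    {"tx": 0, "ty": 0, "tz": 0, "spin": 8.5},
    {"tx": 0, "ty": 0, "tz": 0, "spin": 8.5},
    {"tx": 0, "ty": 0, "tz": 0, "spin": 8.5},
    {"tx": 0, "ty": 0, "tz": 0, "spin": 8.5},
    {"tx": 0, "ty": 0, "tz": 0, "spin": 8.5},
    {"tx": 0, "ty": 0, "tz": 0, "spin": 3}
  ]
}}

```text
clock: 4.55
tcp_pos: [0.4235, -0.3797, 0.2515]
ee_rot: [0.696, 0.136, -0.691, 0.138]
force: [-0.5, 0.0, -0.4]
opening: 0.0942
```

```bash
cat > look.py <<'E'
import sys,pickle
from h import *
from plant import r
# look.py x y yawdeg z0 tag tcpz toolyawoffset
x,y,a,z0=map(float,sys.argv[1:5]);tag=sys.argv[5]
f=r.grab_frame("wrist");f["fish"]=1;pickle.dump(f,open(f"{tag}.pkl","wb"));s=r.sense()
p,sc=fit([f],(x,y,np.radians(a)),z0,.015,.12,1.5);print("fit",np.round(p[:2],4),round(np.degrees(p[2]),2),round(sc,3))
print(np.round(s["joint_pos"],2));go(s,(p[0],p[1],float(sys.argv[6])),np.degrees(p[2])+float(sys.argv[7]))
im=f["frame"].copy();draw(f,p,z0,im);cv2.imwrite(f"pics/{tag}.png",im[:,:,::-1])
E
python3 look.py .4294 -.3691 204.2 0 w2 .1 0
```

```text
fit [ 0.4308 -0.3678] 202.71 0.757
[ 0.05  0.22  0.67  1.8  -0.15  1.16 -1.98]
t 4.6 tcp [ 0.4235 -0.3797  0.2515] yaw -157.65 down [ 0.007 -0.002 -1.   ] F [ 0.1 -0.  -0.1] op 0.094 spin -0.36 shift [151.5  -8.8 -10.5]
```

View pics/w2.png

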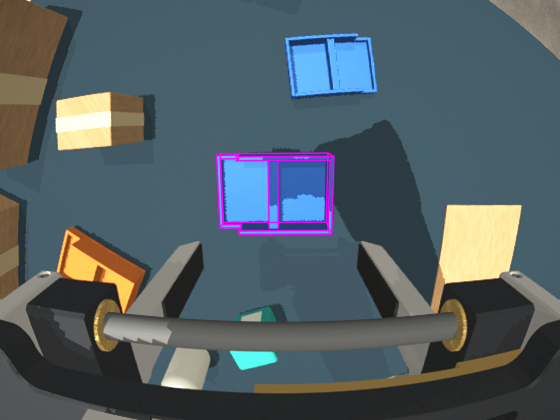

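Overlay fits the large blue tray well (box 218–333, 153–233; low end left). Descend part way and re-measure.

>>> {"name": "apply_moves", "arguments": {
  "commands": [
    {"tx": 25, "ty": -5, "tz": -5, "spin": -0.4},
    {"tx": 30, "ty": -4, "tz": -5, "spin": 0},
    {"tx": 30, "ty": 0, "tz": 0, "spin": 0},
    {"tx": 15, "ty": 0, "tz": 0, "spin": 0}
  ]
}}

```text
clock: 5.0
tcp_pos: [0.4322, -0.3682, 0.1513]
ee_rot: [0.697, 0.139, -0.689, 0.144]
force: [0.2, 0.7, -0.5]
opening: 0.0939
```

```bash
python3 look.py .4308 -.3678 202.7 0 w3 .028 0
```

```text
fit [ 0.431  -0.3676] 202.99 0.74
[ 0.08  0.33  0.63  1.93 -0.24  0.95 -1.91]
t 5.05 tcp [ 0.4317 -0.3677  0.1498] yaw -156.85 down [ 0.011 -0.003 -1.   ] F [-1.2  1.6 -2.9] op 0.0942 spin 0.15 shift [121.7  -1.2   1.7]
```

>>> {"name": "apply_moves", "arguments": {
  "commands": [
    {"tx": 30, "ty": -1, "tz": 2, "spin": 0},
    {"tx": 30, "ty": 0, "tz": 0, "spin": 0},
    {"tx": 30, "ty": 0, "tz": 0, "spin": 0},
    {"tx": 20, "ty": 0, "tz": 0, "spin": 0},
    {"tx": 12, "ty": 0, "tz": 0, "spin": 0}
  ]
}}

```text
clock: 5.55
tcp_pos: [0.4336, -0.3694, 0.0273]
ee_rot: [0.697, 0.142, -0.687, 0.147]
force: [-0.4, -0.3, -0.7]
opening: 0.0944
```

```bash
python3 -c "
from h import *
from plant import r
go(r.sense(),(.431,-.3676,.028),-157)"
```

```text
t 5.55 tcp [ 0.4336 -0.3694  0.0273] yaw -156.42 down [ 0.016 -0.005 -1.   ] F [-0.4 -0.3 -0.7] op 0.0944 spin 0.58 shift [-0.8 -2.7  1.7]
```

>>> {"name": "apply_moves", "arguments": {
  "commands": [
    {"tx": 0, "ty": -2.5, "tz": 1.5, "spin": 0.6}
  ]
}}

```text
clock: 5.65
tcp_pos: [0.4309, -0.3675, 0.0264]
ee_rot: [0.698, 0.138, -0.688, 0.144]
force: [-0.6, -1.0, 0.1]
opening: 0.094
```

>>> {"name": "apply_moves", "arguments": {
  "commands": [
    {"tx": 0, "ty": 0, "tz": 0, "spin": 0},
    {"tx": 0, "ty": 0, "tz": 0, "spin": 0},
    {"tx": 0, "ty": 0, "tz": 0, "spin": 0},
    {"tx": 0, "ty": 0, "tz": 0, "spin": 0},
    {"tx": 0, "ty": 0, "tz": 0, "spin": 0},
    {"tx": 0, "ty": 0, "tz": 0, "spin": 0},
    {"tx": 0, "ty": 0, "tz": 0, "spin": 0},
    {"tx": 0, "ty": 0, "tz": 0, "spin": 0}
  ],
  "jaw": 255,
  "squeeze": 30
}}

```text
clock: 6.45
tcp_pos: [0.4331, -0.3688, 0.031]
ee_rot: [0.699, 0.137, -0.686, 0.145]
force: [-0.8, -0.6, 0.0]
opening: 0.0334
```

```bash
python3 -c "
from h import *
from plant import r
go(r.sense(),(.431,-.3676,.22),-157)"
```

```text
t 6.45 tcp [ 0.4331 -0.3688  0.031 ] yaw -156.96 down [ 0.02  -0.007 -1.   ] F [-0.8 -0.6  0. ] op 0.0334 spin 0.04 shift [-189.     0.8   -1.6]
```

>>> {"name": "apply_moves", "arguments": {
  "commands": [
    {"tx": 3, "ty": 0.5, "tz": -1.6, "spin": 0},
    {"tx": 0.5, "ty": 0, "tz": 0, "spin": 0},
    {"tx": 0.5, "ty": 0, "tz": 0, "spin": 0},
    {"tx": 0.5, "ty": 0, "tz": 0, "spin": 0},
    {"tx": 0.5, "ty": 0, "tz": 0, "spin": 0}
  ]
}}

```text
clock: 6.95
tcp_pos: [0.4343, -0.3699, 0.0267]
ee_rot: [0.699, 0.137, -0.686, 0.145]
force: [-2.3, 5.8, 15.3]
opening: 0.0007
```

```bash
python3 -c "
from h import *
from plant import r
s=r.sense();go(s,(.431,-.3676,.22),-157);print(s['moment'])"
```

```text
t 6.95 tcp [ 0.4343 -0.3699  0.0267] yaw -157.02 down [ 0.02  -0.008 -1.   ] F [-2.3  5.8 15.3] op 0.0007 spin -0.02 shift [-193.4   -0.5   -0.9]
[1.38251867 0.40921572 0.00916748]
```

The jaws shut on nothing; look.

```bash
python3 - <<'E'
from h import *
from plant import r
import pickle
W=r.grab_frame("wrist")["frame"];F={c:r.grab_frame(c) for c in("scene","side")};pickle.dump(F,open("f1.pkl","wb"))
t=[cv2.resize(W,(400,300))]
for c in F:
    u,v=proj(F[c],[.43,-.368,.05])[0].astype(int);t.append(cv2.resize(F[c]["frame"][v-36:v+36,u-48:u+48],(400,300),interpolation=cv2.INTER_CUBIC))
t.append(np.zeros_like(t[0]))
cv2.imwrite("pics/c7.png",np.vstack([np.hstack(t[:2]),np.hstack(t[2:])])[:,:,::-1])
E
```

```text
(no output)
```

View pics/c7.png

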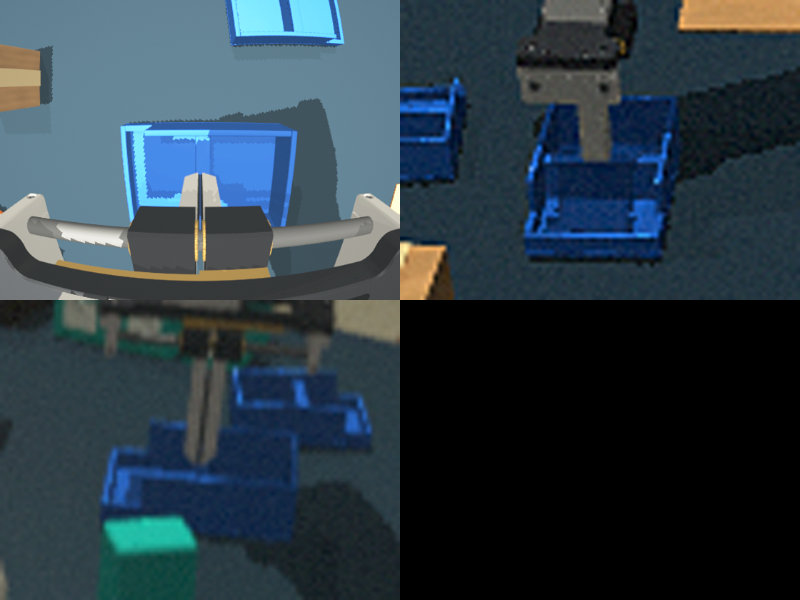

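The picture shows closed fingers in line with the grip wall (wrist tip at about (200,172) of that quarter), seemingly on or above it. Check where the fingertips really are when open versus my model.

```bash
python3 - <<'E'
from h import *
import pickle
from plant import r
f=pickle.load(open("w2.pkl","rb"));tcp=np.array([.4235,-.3797,.2515]);q=R.from_quat([0.696,0.136,-0.691,0.138])
for a in(-.03,-.008,0,.011):
    print(a,np.round(proj(f,tcp+q.apply([[a,0,-.047],[a,0,.047],[a,.008,-.047],[a,.008,.047]])),0).tolist())
f=pickle.load(open("f1.pkl","rb"))
s=r.sense();tcp=s["tcp_pos"];q=R.from_quat(s["ee_rot"])
for c in f: print(c,np.round(proj(f[c],tcp+q.apply([[.011,0,0],[-.02,0,0]])),1).tolist(),proj(f[c],[.43,-.368,.05]))
w=r.grab_frame("wrist");w["fish"]=1;pickle.dump(w,open("w4.pkl","wb"))
print(np.round(proj(w,tcp+q.apply([[.011,.008,0],[-.02,.008,0]])),0))
x,sc=fit([w],(.431,-.3676,np.radians(203)),0,.03,.15,1.5);print(np.round(x,4),np.degrees(x[2]),sc)
im=w["frame"].copy();draw(w,x,0,im)
a=cv2.resize(im[150:330,130:430],(800,480),interpolation=cv2.INTER_CUBIC);cv2.imwrite("pics/c8.png",a[:,:,::-1])
go(s,(x[0],x[1],.22),np.degrees(x[2]))
E
```

```text
-0.03 [[200.0, 264.0], [363.0, 264.0], [199.0, 251.0], [365.0, 251.0]]
-0.008 [[208.0, 250.0], [355.0, 250.0], [207.0, 238.0], [356.0, 238.0]]
0 [[210.0, 245.0], [353.0, 245.0], [210.0, 234.0], [353.0, 234.0]]
0.011 [[214.0, 240.0], [349.0, 240.0], [213.0, 229.0], [350.0, 229.0]]
scene [[199.9, 183.1], [199.2, 175.0]] [[200.23170896 173.59985065]]
side [[349.4, 198.0], [350.3, 189.9]] [[351.21617667 189.44753449]]
[[282. 229.]
 [282. 245.]]
[ 0.4317 -0.367   3.5446] 203.08785696432201 0.5152403712272644
t 7.1 tcp [ 0.4343 -0.3698  0.0267] yaw -157.02 down [ 0.02  -0.008 -1.   ] F [-3.1  2.3 14.1] op 0.0004 spin -0.1 shift [-193.4   -0.7   -1.7]
```

View pics/c8.png

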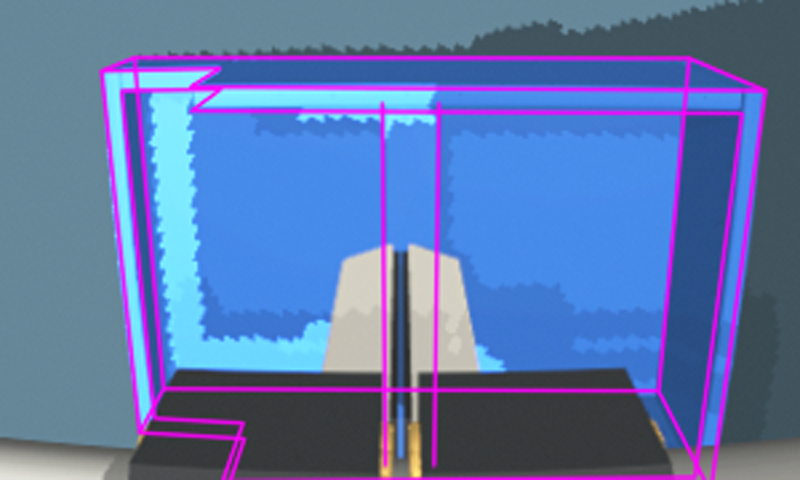

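All three cameras and the contact agree: the real fingertips end about 28 mm short of the stated place (about 17 mm behind the TCP), so the fingers closed on top of the wall. Raise, open, go lower.

>>> {"name": "apply_moves", "arguments": {
  "commands": [
    {"tx": -20, "ty": 0, "tz": 0, "spin": 0},
    {"tx": 0, "ty": 0, "tz": 0, "spin": 0},
    {"tx": 0, "ty": 0, "tz": 0, "spin": 0},
    {"tx": 0, "ty": 0, "tz": 0, "spin": 0},
    {"tx": 0, "ty": 0, "tz": 0, "spin": 0},
    {"tx": 0, "ty": 0, "tz": 0, "spin": 0},
    {"tx": 0, "ty": 0, "tz": 0, "spin": 0},
    {"tx": 0, "ty": 0, "tz": 0, "spin": 0}
  ],
  "jaw": 110
}}

```text
clock: 7.95
tcp_pos: [0.433, -0.369, 0.0452]
ee_rot: [0.699, 0.137, -0.687, 0.144]
force: [0.1, -0.6, -1.3]
opening: 0.0535
```

```bash
python3 look.py .4317 -.367 203.1 0 w5 .0 0
```

```text
fit [ 0.4318 -0.3672] 203.0 0.633
[ 0.16  0.47  0.55  2.01 -0.37  0.74 -1.81]
t 8.0 tcp [ 0.433  -0.369   0.0452] yaw -157.02 down [ 0.018 -0.006 -1.   ] F [-0.2  0.6 -0.6] op 0.0532 spin -0.02 shift [45.2 -2.7  1. ]
```

>>> {"name": "apply_moves", "arguments": {
  "commands": [
    {"tx": 15, "ty": -1.5, "tz": 1, "spin": 0},
    {"tx": 15, "ty": -1.5, "tz": 0, "spin": 0},
    {"tx": 8, "ty": 0, "tz": 0, "spin": 0},
    {"tx": 5, "ty": 0, "tz": 0, "spin": 0}
  ]
}}

```text
clock: 8.4
tcp_pos: [0.4317, -0.3667, -0.0008]
ee_rot: [0.699, 0.137, -0.687, 0.144]
force: [0.3, 1.2, -0.8]
opening: 0.053
```

```bash
python3 -c "
from h import *
from plant import r
s=r.sense();go(s,(.4318,-.3672,.0),-157)"
```

```text
t 8.4 tcp [ 0.4317 -0.3667 -0.0008] yaw -157.0 down [ 0.018 -0.007 -1.   ] F [ 0.3  1.2 -0.8] op 0.053 spin -0.0 shift [-0.8  0.5  0.1]
```

Reached TCP z = 0 without contact, confirming the shorter fingers. Close.

>>> {"name": "apply_moves", "arguments": {
  "commands": [
    {"tx": 0.3, "ty": 0, "tz": 0, "spin": 0},
    {"tx": 0.3, "ty": 0, "tz": 0, "spin": 0},
    {"tx": 0.3, "ty": 0, "tz": 0, "spin": 0},
    {"tx": 0, "ty": 0, "tz": 0, "spin": 0},
    {"tx": 0, "ty": 0, "tz": 0, "spin": 0},
    {"tx": 0, "ty": 0, "tz": 0, "spin": 0},
    {"tx": 0, "ty": 0, "tz": 0, "spin": 0},
    {"tx": 0, "ty": 0, "tz": 0, "spin": 0}
  ],
  "jaw": 255,
  "squeeze": 30
}}

```text
clock: 9.2
tcp_pos: [0.4315, -0.3674, -0.0012]
ee_rot: [0.699, 0.137, -0.687, 0.145]
force: [-1.4, -0.6, 1.6]
opening: 0.0117
```

>>> {"name": "apply_moves", "arguments": {
  "commands": [
    {"tx": -10, "ty": 0, "tz": 0, "spin": 0},
    {"tx": -30, "ty": 0, "tz": 0, "spin": 0},
    {"tx": -45, "ty": 0, "tz": 0, "spin": 0},
    {"tx": -45, "ty": 0, "tz": 0, "spin": 0},
    {"tx": -45, "ty": 0, "tz": 0, "spin": 0},
    {"tx": -25, "ty": 0, "tz": 0, "spin": 0},
    {"tx": 0, "ty": 0, "tz": 0, "spin": -4},
    {"tx": 0, "ty": 0, "tz": 0, "spin": -8},
    {"tx": 0, "ty": 0, "tz": 0, "spin": -8.5},
    {"tx": 0, "ty": 0, "tz": 0, "spin": -8.5},
    {"tx": 0, "ty": 0, "tz": 0, "spin": -8.5},
    {"tx": 0, "ty": 0, "tz": 0, "spin": -8.5},
    {"tx": 0, "ty": 0, "tz": 0, "spin": -8.5},
    {"tx": 0, "ty": 0, "tz": 0, "spin": -8.5}
  ]
}}

```text
clock: 10.6
tcp_pos: [0.4254, -0.3657, 0.2151]
ee_rot: [0.518, 0.478, -0.51, 0.493]
force: [-0.8, -0.3, -2.2]
opening: 0.0117
```

>>> {"name": "apply_moves", "arguments": {
  "commands": [
    {"tx": 0, "ty": 0, "tz": 0, "spin": -8.5},
    {"tx": 0, "ty": 0, "tz": 0, "spin": -8.5},
    {"tx": 0, "ty": 0, "tz": 0, "spin": -8.5},
    {"tx": 0, "ty": 0, "tz": 0, "spin": -8.5},
    {"tx": 0, "ty": 0, "tz": 0, "spin": -8.5},
    {"tx": 0, "ty": 0, "tz": 0, "spin": -8.5},
    {"tx": 0, "ty": 0, "tz": 0, "spin": -8.5},
    {"tx": 0, "ty": 0, "tz": 0, "spin": -8.5},
    {"tx": 0, "ty": 0, "tz": 0, "spin": -8.5},
    {"tx": 0, "ty": 0, "tz": 0, "spin": -8.5},
    {"tx": 0, "ty": 0, "tz": 0, "spin": -8.5},
    {"tx": 0, "ty": 0, "tz": 0, "spin": -8.5},
    {"tx": 0, "ty": 0, "tz": 0, "spin": -8.5},
    {"tx": 0, "ty": 0, "tz": 0, "spin": -8.5}
  ]
}}

```text
clock: 12.0
tcp_pos: [0.421, -0.366, 0.2231]
ee_rot: [-0.171, 0.681, 0.159, 0.694]
force: [-0.4, 0.5, -1.9]
opening: 0.0118
```

```bash
python3 -c "
from h import *
from plant import r
s=r.sense();go(s,(.6,-.15,.23),28.6);print(s['joint_pos'])"
```

```text
t 12.0 tcp [ 0.421  -0.366   0.2231] yaw 27.06 down [ 0.022 -0.012 -1.   ] F [-0.4  0.5 -1.9] op 0.0118 spin -1.54 shift [ -5.5 103.9 260.6]
[ 0.41136441  0.18596389  0.21945996  1.85925403 -0.04959937  1.07623722
  1.12175954]
```

>>> {"name": "apply_moves", "arguments": {
  "commands": [
    {"tx": 0, "ty": 9, "tz": 21, "spin": -1.5},
    {"tx": 0, "ty": 16, "tz": 40, "spin": 0},
    {"tx": 0, "ty": 16, "tz": 40, "spin": 0},
    {"tx": 0, "ty": 16, "tz": 40, "spin": 0},
    {"tx": 0, "ty": 16, "tz": 40, "spin": 0},
    {"tx": 0, "ty": 16, "tz": 40, "spin": 0},
    {"tx": 0, "ty": 16, "tz": 40, "spin": 0},
    {"tx": 0, "ty": 43, "tz": 24, "spin": 0},
    {"tx": 0, "ty": 43, "tz": 24, "spin": 0},
    {"tx": 0, "ty": 43, "tz": 24, "spin": 0},
    {"tx": 0, "ty": 43, "tz": 24, "spin": 0},
    {"tx": 0, "ty": 43, "tz": 24, "spin": 0},
    {"tx": 0, "ty": 43, "tz": 24, "spin": 0}
  ]
}}

```text
clock: 13.3
tcp_pos: [0.6125, 0.1554, 0.226]
ee_rot: [-0.175, 0.68, 0.157, 0.695]
force: [1.4, -0.4, -1.6]
opening: 0.012
```

```bash
python3 -c "
from h import *
from plant import r
s=r.sense();go(s,(.43,.23,.23),28.6);print(s['joint_pos'])"
```

```text
t 13.3 tcp [0.6125 0.1554 0.226 ] yaw 27.18 down [ 0.026 -0.019 -0.999] F [ 1.4 -0.4 -1.6] op 0.012 spin -1.42 shift [ -10.2  152.6 -124.5]
[-0.31023113  0.3141192  -0.07149022  1.67637097  0.05415058  1.1347066
  0.0737135 ]
```

```bash
python3 look.py .4268 .334 -151.4 .02 w6 .2 180
```

```text
fit [0.4296 0.3343] -151.86 0.304
[-0.32  0.32 -0.08  1.67  0.05  1.13  0.07]
t 13.35 tcp [0.6114 0.1658 0.2257] yaw 27.67 down [ 0.026 -0.014 -1.   ] F [-2.7 10.4 -1.6] op 0.0114 spin -0.47 shift [ 18.6 234.9 -81.2]
```

View pics/w6.png

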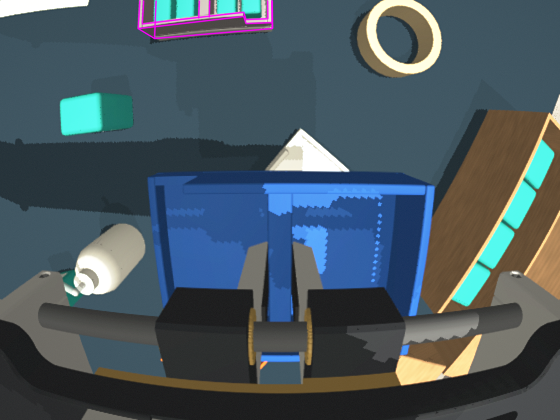

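Picture: blue held level and square; base at top (140–270, 0–35), partly out of view. Move nearer and re-fit.

>>> {"name": "apply_moves", "arguments": {
  "commands": [
    {"tx": 0, "ty": 25, "tz": -20, "spin": -0.5},
    {"tx": 0, "ty": 25, "tz": -20, "spin": 0},
    {"tx": 0, "ty": 25, "tz": -20, "spin": 0},
    {"tx": 0, "ty": 10, "tz": -20, "spin": 0},
    {"tx": 0, "ty": 0, "tz": 0, "spin": 0}
  ]
}}

```text
clock: 13.85
tcp_pos: [0.4941, 0.212, 0.2228]
ee_rot: [-0.18, 0.678, 0.165, 0.693]
force: [-0.1, -0.8, -1.6]
opening: 0.0122
```

```bash
cat >> h.py <<'E'
def heldz(s): return s["tcp_pos"][2]
E
python3 look.py .4296 .3343 -151.8 .02 w7 .2 180; python3 - <<'E'
import pickle
from h import *
from plant import r
f=pickle.load(open("w7.pkl","rb"));s=r.sense()
# check base from two fixed cams again and held-tray fit in the wrist view
x,sc=fit([f],(s["tcp_pos"][0],s["tcp_pos"][1],np.radians(yaw(s))),s["tcp_pos"][2]+.001,.015,.1,1.2);print("held",np.round(x[:2]-s["tcp_pos"][:2],4),np.degrees(x[2]),sc)
E
```

```text
fit [0.4293 0.3352] -151.65 0.887
[-0.42  0.17 -0.14  1.88  0.06  1.09 -0.09]
t 13.9 tcp [0.4954 0.2122 0.2229] yaw 28.27 down [ 0.027 -0.015 -1.   ] F [-0.1  0.1 -0.9] op 0.0117 spin -0.08 shift [ 19.3 140.2  -0.2]
held [-0.001   0.0012] 28.550124168405628 0.3401656448841095
```

```bash
cat >> h.py <<'E'
def held(s,pick):
    """pick: (tcp,quat,tray x,y,yawdeg) -> centre (27 mm up) and rotation of the held tray"""
    tcp,q,x,y,a=pick;Q=R.from_quat(q);c=Q.inv().apply(np.array([x,y,.027])-tcp);Rt=Q.inv()*R.from_euler("z",a,degrees=True)
    q2=R.from_quat(s["ee_rot"]);return s["tcp_pos"]+q2.apply(c),q2*Rt
def aim(s,pick,ctr,yw):
    c,Rt=held(s,pick);m=Rt.as_matrix();a=np.degrees(np.arctan2(m[1,0],m[0,0]));sp=-((yw-a+180)%360-180)
    d=R.from_quat(s["ee_rot"]).inv().apply(np.array(ctr)-c)*1000
    print("t",round(float(s["clock"]),2),"held ctr",np.round(c,4),"yaw",round(a,2),"up",np.round(m[:,2],3),"| world err mm",np.round((np.array(ctr)-c)*1000,1),"| spin",round(sp,2),"shift",np.round(d,1),"F",np.round(s["force"],1),"op",round(float(s["opening"]),4))
PB=([.4315,-.3674,-.0012],[.699,.137,-.687,.145],.4318,-.3672,203.0)
B=np.array([.4293,.3352]);BY=-151.65
u=np.array([np.cos(np.radians(BY)),np.sin(np.radians(BY))])
TB=[*(B+.036*u),.094];TO=[*B,.141];TW=[*(B+.036*u),.188]
E
python3 -c "
from h import *
from plant import r
aim(r.sense(),PB,TB,BY+180)"
```

```text
t 13.9 held ctr [0.4938 0.2126 0.2511] yaw 28.3 up [-0.046  0.021  0.999] | world err mm [ -96.2  105.5 -157.1] | spin -0.05 shift [152.9 142.4 -37.4] F [-0.1  0.1 -0.9] op 0.0117
```

>>> {"name": "apply_moves", "arguments": {
  "commands": [
    {"tx": 0, "ty": 36, "tz": -9, "spin": 0},
    {"tx": 0, "ty": 36, "tz": -9, "spin": 0},
    {"tx": 20, "ty": 36, "tz": -9, "spin": 0},
    {"tx": 30, "ty": 30, "tz": -8, "spin": 0},
    {"tx": 30, "ty": 0, "tz": 0, "spin": 0},
    {"tx": 15, "ty": 0, "tz": 0, "spin": 0},
    {"tx": 0, "ty": 0, "tz": 0, "spin": 0}
  ]
}}

```text
clock: 14.6
tcp_pos: [0.4052, 0.3222, 0.1239]
ee_rot: [-0.175, 0.676, 0.162, 0.697]
force: [0.3, 0.2, -1.0]
opening: 0.0117
```

```bash
python3 -c "
from h import *
from plant import r
s=r.sense();aim(s,PB,TB,BY+180);print(R.from_quat(s['ee_rot']).apply([1,0,0]))"
```

```text
t 14.6 held ctr [0.4034 0.3225 0.1521] yaw 27.64 up [-0.053  0.017  0.998] | world err mm [ -5.8  -4.4 -58.1] | spin -0.71 shift [57.9  0.2 -8.6] F [ 0.3  0.2 -1. ] op 0.0117
[ 0.03378341 -0.011093   -0.99936761]
```

>>> {"name": "apply_moves", "arguments": {
  "commands": [
    {"tx": 25, "ty": 0, "tz": -6, "spin": -0.7},
    {"tx": 15, "ty": 0, "tz": -3, "spin": 0},
    {"tx": 5, "ty": 0, "tz": 0, "spin": 0}
  ]
}}

```text
clock: 14.9
tcp_pos: [0.4021, 0.3188, 0.0803]
ee_rot: [-0.178, 0.674, 0.165, 0.698]
force: [-0.1, -0.2, -0.9]
opening: 0.0118
```

```bash
python3 -c "
from h import *
from plant import r
s=r.sense();aim(s,PB,TB,BY+180)"
```

```text
t 14.9 held ctr [0.4002 0.319  0.1085] yaw 28.12 up [-0.057  0.015  0.998] | world err mm [ -2.6  -0.9 -14.5] | spin -0.23 shift [14.4  0.8 -3.2] F [-0.1 -0.2 -0.9] op 0.0118
```

>>> {"name": "apply_moves", "arguments": {
  "commands": [
    {"tx": 4, "ty": 0.8, "tz": -3, "spin": -0.2},
    {"tx": 3, "ty": 0, "tz": 0, "spin": 0}
  ]
}}

```text
clock: 15.1
tcp_pos: [0.4007, 0.3185, 0.0743]
ee_rot: [-0.178, 0.673, 0.166, 0.698]
force: [-2.3, -2.0, 6.8]
opening: 0.0119
```

```bash
python3 -c "
from h import *
from plant import r
s=r.sense();aim(s,PB,TB,BY+180)"
```

```text
t 15.1 held ctr [0.3988 0.3187 0.1025] yaw 28.23 up [-0.058  0.014  0.998] | world err mm [-1.2 -0.6 -8.5] | spin -0.12 shift [ 8.4  0.3 -1.5] F [-2.3 -2.   6.8] op 0.0119
```

Contact about one rib depth above seat: a rib is on a wall top. Check relative position of blue vs base in the fixed cameras (same bias for both).

```bash
cat > rel.py <<'E'
import pickle,sys
from h import *
from plant import r
def fit6(frames,c,Rt,db=.012,da=.08,sig=1.0,grey=None):
    S=samples(edges())-[0,0,.027];G=[gradimg(f["frame"],sig) for f in frames]
    def cost(p):
        P=(R.from_rotvec([0,0,p[3]])*Rt).apply(S)+c+p[:3];k=0
        for f,g in zip(frames,G):
            u=proj(f,P).astype(np.float32);k-=cv2.remap(g,u[:,:1],u[:,1:],cv2.INTER_LINEAR).mean()/g.max()
        return k/len(frames)
    o=differential_evolution(cost,[(-db,db)]*3+[(-da,da)],seed=1,popsize=20,tol=1e-5);return o.x,-o.fun
if __name__=="__main__":
    F={c:r.grab_frame(c) for c in("scene","side")};pickle.dump(F,open("f2.pkl","wb"));fs=list(F.values())
    s=r.sense();c,Rt=held(s,PB);b=np.array([*B,.047]);Rb=R.from_euler("z",BY,degrees=True)
    F0=pickle.load(open("f0.pkl","rb"))
    for nm,k in(("both",("scene","side")),("scene",("scene",)),("side",("side",))):
        ff=[F[i] for i in k];f0=[F0[i] for i in k]
        x,sc=fit6(ff,c,Rt);y,sb=fit6(f0,b,Rb)
        print(nm,"blue corr mm",np.round(x[:3]*1e3,1),round(np.degrees(x[3]),2),round(sc,2),"base corr",np.round(y[:3]*1e3,1),round(np.degrees(y[3]),2),round(sb,2),"rel in base frame",np.round(Rb.inv().apply(c+x[:3]-b-y[:3])*1e3,1))
    t=[]
    for cc in F:
        u,v=proj(F[cc],[.41,.33,.08])[0].astype(int);t.append(cv2.resize(F[cc]["frame"][v-40:v+40,u-40:u+40],(400,400),interpolation=cv2.INTER_CUBIC))
    cv2.imwrite("pics/c10.png",np.hstack(t)[:,:,::-1])
E
python3 rel.py
```

```text
both blue corr mm [-2.1  1.8  3.4] -0.87 0.47 base corr [-2.3 -2.5  2. ] -0.23 0.6 rel in base frame [32.4 -3.6 56.9]
scene blue corr mm [-12.    0.6  -2.4] -4.54 0.44 base corr [-12.   -2.7  -4.7] -0.62 0.53 rel in base frame [33.1 -2.9 57.7]
side blue corr mm [ 6.6 -7.  -5. ] 0.01 0.52 base corr [-5.5  3.2  2.5] 0.12 0.69 rel in base frame [28.9 14.8 48. ]
```

View pics/c10.png

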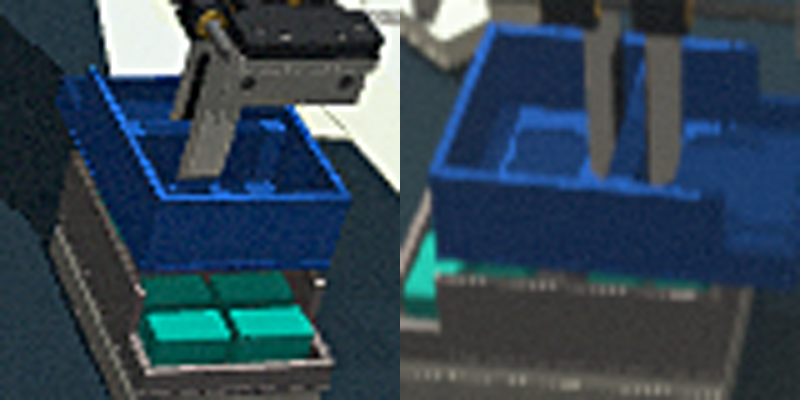

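Fixed cameras put blue at (32.4, −3.6) mm in the base frame versus (36, 0) wanted; nudge that way under light contact.

>>> {"name": "apply_moves", "arguments": {
  "commands": [
    {"tx": -1, "ty": -3, "tz": -2.5, "spin": 0},
    {"tx": 2, "ty": 0, "tz": 0, "spin": 0}
  ]
}}

```text
clock: 15.4
tcp_pos: [0.4007, 0.315, 0.0745]
ee_rot: [-0.178, 0.673, 0.166, 0.699]
force: [-1.4, 0.8, -1.6]
opening: 0.0118
```

```bash
python3 -c "
from h import *
from plant import r
s=r.sense();aim(s,PB,TB,BY+180)"
```

```text
t 15.4 held ctr [0.3988 0.3151 0.1027] yaw 28.21 up [-0.059  0.013  0.998] | world err mm [-1.2  3.  -8.7] | spin -0.14 shift [8.6 3.4 0.1] F [-1.4  0.8 -1.6] op 0.0118
```

>>> {"name": "apply_moves", "arguments": {
  "commands": [
    {"tx": 3, "ty": 0, "tz": 0, "spin": 0}
  ]
}}

```text
clock: 15.5
tcp_pos: [0.4012, 0.3151, 0.0718]
ee_rot: [-0.178, 0.672, 0.166, 0.699]
force: [0.2, 0.8, -1.5]
opening: 0.0119
```

```bash
python3 -c "
from h import *
from plant import r
s=r.sense();aim(s,PB,TB,BY+180)"
```

```text
t 15.5 held ctr [0.3992 0.3152 0.0999] yaw 28.2 up [-0.06   0.012  0.998] | world err mm [-1.6  2.9 -5.9] | spin -0.15 shift [ 5.8  3.4 -0.2] F [ 0.2  0.8 -1.5] op 0.0119
```

>>> {"name": "apply_moves", "arguments": {
  "commands": [
    {"tx": 2.5, "ty": 0, "tz": 0, "spin": 0}
  ]
}}

```text
clock: 15.6
tcp_pos: [0.4014, 0.3154, 0.0695]
ee_rot: [-0.177, 0.672, 0.166, 0.699]
force: [-5.8, 2.3, 11.4]
opening: 0.012
```

```bash
python3 -c "
from h import *
from plant import r
s=r.sense();aim(s,PB,TB,BY+180)"
```

```text
t 15.6 held ctr [0.3994 0.3155 0.0977] yaw 28.2 up [-0.06   0.012  0.998] | world err mm [-1.8  2.6 -3.7] | spin -0.15 shift [ 3.6  3.2 -0.5] F [-5.8  2.3 11.4] op 0.012
```

Now contact where the tilted tray would bottom at its lower corner. Press a touch, then release.

>>> {"name": "apply_moves", "arguments": {
  "commands": [
    {"tx": 2, "ty": 0, "tz": 0, "spin": 0},
    {"tx": 1, "ty": 0, "tz": 0, "spin": 0}
  ],
  "squeeze": 5
}}

```text
clock: 15.8
tcp_pos: [0.4018, 0.3161, 0.0668]
ee_rot: [-0.177, 0.672, 0.167, 0.7]
force: [-2.7, -1.2, 7.3]
opening: 0.0124
```

```bash
python3 -c "
from h import *
from plant import r
s=r.sense();aim(s,PB,TB,BY+180)"
```

```text
t 15.8 held ctr [0.3998 0.3161 0.095 ] yaw 28.2 up [-0.061  0.011  0.998] | world err mm [-2.2  2.  -1. ] | spin -0.15 shift [ 0.9  2.8 -1.1] F [-2.7 -1.2  7.3] op 0.0124
```

>>> {"name": "apply_moves", "arguments": {
  "commands": [
    {"tx": 0, "ty": 0, "tz": 0, "spin": 0},
    {"tx": 0, "ty": 0, "tz": 0, "spin": 0},
    {"tx": 0, "ty": 0, "tz": 0, "spin": 0},
    {"tx": 0, "ty": 0, "tz": 0, "spin": 0},
    {"tx": 0, "ty": 0, "tz": 0, "spin": 0}
  ],
  "jaw": 130
}}

```text
clock: 16.3
tcp_pos: [0.4021, 0.3163, 0.0665]
ee_rot: [-0.177, 0.672, 0.167, 0.7]
force: [-0.5, -0.0, -0.5]
opening: 0.0452
```

>>> {"name": "apply_moves", "arguments": {
  "commands": [
    {"tx": -30, "ty": 0, "tz": 0, "spin": 0},
    {"tx": -45, "ty": 0, "tz": 0, "spin": 0},
    {"tx": -45, "ty": 0, "tz": 0, "spin": 0},
    {"tx": 0, "ty": 0, "tz": 0, "spin": 0}
  ]
}}

```text
clock: 16.7
tcp_pos: [0.3959, 0.3163, 0.1896]
ee_rot: [-0.178, 0.673, 0.166, 0.698]
force: [0.5, -0.2, -0.5]
opening: 0.046
```

```bash
python3 - <<'E'
from rel import *
F={c:r.grab_frame(c) for c in("scene","side")};w=r.grab_frame("wrist");w["fish"]=1;s=r.sense()
pickle.dump((F,w,s),open("f3.pkl","wb"));fs=list(F.values())
c=np.array([.399,.316,.094]);Rt=R.from_euler("z",BY+180,degrees=True)
for nm,ff in(("both",fs),("wrist",[w])):
    x,sc=fit6(ff,c,Rt);print(nm,np.round(c+x[:3],4),28.35+np.degrees(x[3]),round(sc,2))
x,sc=fit([w],(c[0],c[1],np.radians(28.35)),.067,.012,.1,1.2);print("wrist z fixed",np.round(x[:2],4),np.degrees(x[2]),sc)
go(s,(.649,-.1322,.2),-6)
im=w["frame"].copy();draw(w,x,.067,im);cv2.imwrite("pics/w11.png",im[:,:,::-1])
E
```

```text
both [0.3981 0.3191 0.0974] 28.910428550786833 0.5
wrist [0.4002 0.3184 0.0997] 27.827937932695903 0.59
wrist z fixed [0.4024 0.3161] 30.32838906993272 0.5646689534187317
t 16.85 tcp [0.3941 0.3141 0.1841] yaw 28.2 down [ 0.034 -0.012 -0.999] F [ 0.4  1.  -0.8] op 0.046 spin 34.2 shift [  -2.1 -417.2  300.6]
```

```bash
cat > tiltfit.py <<'E'
from rel import *
def fitT(frames,c,Rt,db=.01,dt=.08,sig=1.0):
    S=samples(edges())-[0,0,.027];G=[gradimg(f["frame"],sig) for f in frames]
    def cost(p):
        P=(R.from_rotvec(p[3:])*Rt).apply(S)+c+p[:3];k=0
        for f,g in zip(frames,G):
            u=proj(f,P).astype(np.float32);k-=cv2.remap(g,u[:,:1],u[:,1:],cv2.INTER_LINEAR).mean()/g.max()
        return k/len(frames)
    o=differential_evolution(cost,[(-db,db)]*3+[(-dt,dt)]*3,seed=2,popsize=15,tol=1e-5);return c+o.x[:3],(R.from_rotvec(o.x[3:])*Rt),-o.fun
def rep(n,c,Rt,sc):
    m=Rt.as_matrix();print(n,np.round(c*1e3,1),"yaw",round(np.degrees(np.arctan2(m[1,0],m[0,0])),2),"up",np.round(m[:,2],3),round(sc,2))
E
python3 - <<'E'
from tiltfit import *
F,w,s=pickle.load(open("f3.pkl","rb"));fs=list(F.values());c=np.array([.399,.317,.094]);Rt=R.from_euler("z",28.35,degrees=True)
for n,ff in(("all",fs+[w]),("two",fs)): rep(n,*fitT(ff,c,Rt))
F0=pickle.load(open("f0.pkl","rb"));w7=pickle.load(open("w7.pkl","rb"))
rep("base",*fitT(list(F0.values())+[w7],np.array([*B,.047]),R.from_euler("z",BY,degrees=True)))
E
```

```text
all [400.8 316.1  99. ] yaw 28.3 up [-0.033  0.048  0.998] 0.55
two [400.3 314.5 100.2] yaw 28.09 up [-0.022  0.064  0.998] 0.53
base [428.5 335.2  45.4] yaw -152.02 up [-0.026 -0.013  1.   ] 0.67
```

View pics/w11.png

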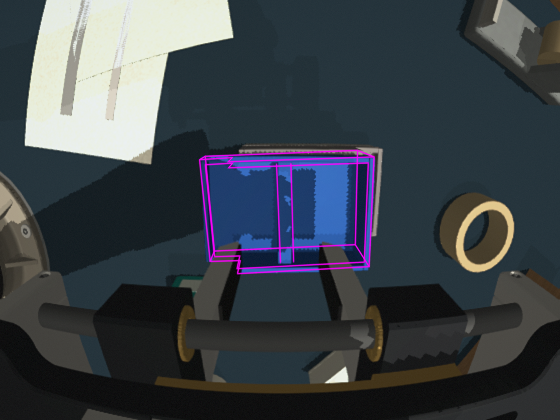

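The picture: blue box (203–373,155–270), base rim showing at right (x=382) and top (y=148), consistent with 36 mm step; but fits suggest z ~5 mm high with sideways lean — perhaps one rib side rides on the side wall. Take a second wrist view from another place to decide.

>>> {"name": "apply_moves", "arguments": {
  "commands": [
    {"tx": -25, "ty": -40, "tz": 0, "spin": 0},
    {"tx": -20, "ty": -45, "tz": 0, "spin": 0},
    {"tx": 0, "ty": -20, "tz": 0, "spin": 0},
    {"tx": 0, "ty": 0, "tz": 0, "spin": 0}
  ]
}}

```text
clock: 17.25
tcp_pos: [0.4414, 0.218, 0.2277]
ee_rot: [-0.181, 0.678, 0.165, 0.693]
force: [-0.4, 1.2, -0.1]
opening: 0.0461
```

```bash
python3 - <<'E'
from tiltfit import *
w2=r.grab_frame("wrist");w2["fish"]=1;s2=r.sense();pickle.dump((w2,s2),open("f4.pkl","wb"))
F,w,s=pickle.load(open("f3.pkl","rb"));fs=list(F.values());c=np.array([.399,.317,.096]);Rt=R.from_euler("z",28.35,degrees=True)
for n,ff in(("w2",[w2]),("w+w2",[w,w2]),("all4",fs+[w,w2])): rep(n,*fitT(ff,c,Rt))
for ty in(-.06,-.03,0,.03,.06,.09):  # lean about tray x, fixed
    x,sc=fit6([w,w2]+fs,c,Rt*R.from_euler("x",-ty));print(ty,np.round((c+x[:3])*1e3,1),round(sc,3))
rep("base",*fitT([w2],np.array([*B,.047]),R.from_euler("z",BY,degrees=True),dt=.01))
go(s2,(.4,.316,.2),28.2)
im=w2["frame"].copy();cc,RR,_=fitT([w2],c,Rt)
S=samples(edges())-[0,0,.027]
a=cv2.resize(im[40:260,130:430],(800,587),interpolation=cv2.INTER_CUBIC);cv2.imwrite("pics/w12.png",a[:,:,::-1])
E
```

```text
w2 [401.8 315.7  96.2] yaw 28.19 up [-0.022  0.077  0.997] 0.82
w+w2 [401.8 315.8  95.8] yaw 28.27 up [-0.016  0.073  0.997] 0.74
all4 [401.7 315.8  96.6] yaw 28.28 up [-0.023  0.076  0.997] 0.61
-0.06 [400.4 318.1  98.8] 0.524
-0.03 [400.4 318.   98.5] 0.546
0 [400.7 317.1  97.2] 0.549
0.03 [401.2 316.2  97.4] 0.584
0.06 [401.4 315.9  97.6] 0.602
0.09 [401.4 315.7  97. ] 0.609
base [421.1 325.5  52.5] yaw -151.28 up [ 0.01 -0.01  1.  ] 0.51
t 17.3 tcp [0.4408 0.2192 0.2277] yaw 28.42 down [ 0.026 -0.016 -1.   ] F [-0.6  0.5 -0.5] op 0.046 spin 0.22 shift [ 25.  105.3   9.3]
```

Multi-view fit (score 0.82) is clear: blue leans 0.077 rad, its −y side riding 7 mm up on the base's side wall. Regrasp and shift it ~5 mm to tool +y.

>>> {"name": "apply_moves", "arguments": {
  "commands": [
    {"tx": 0, "ty": 40, "tz": 4, "spin": 0.2},
    {"tx": 0, "ty": 40, "tz": 4, "spin": 0},
    {"tx": 20, "ty": 25, "tz": 1, "spin": 0},
    {"tx": 30, "ty": 0, "tz": 0, "spin": 0},
    {"tx": 20, "ty": 0, "tz": 0, "spin": 0},
    {"tx": 0, "ty": 0, "tz": 0, "spin": 0}
  ]
}}

```text
clock: 17.9
tcp_pos: [0.392, 0.3232, 0.1466]
ee_rot: [-0.183, 0.681, 0.166, 0.69]
force: [-0.0, -0.7, 0.8]
opening: 0.0459
```

```bash
python3 -c "
from h import *
from plant import r
s=r.sense();go(s,(.402,.315,.067),28.2)"
```

```text
t 17.9 tcp [0.392  0.3232 0.1466] yaw 28.57 down [ 0.018 -0.019 -1.   ] F [-0.  -0.7  0.8] op 0.0459 spin 0.37 shift [79.9 -9.9  4.4]
```

>>> {"name": "apply_moves", "arguments": {
  "commands": [
    {"tx": 30, "ty": -9, "tz": 4, "spin": 0.3},
    {"tx": 30, "ty": 0, "tz": 0, "spin": 0},
    {"tx": 18, "ty": 0, "tz": 0, "spin": 0},
    {"tx": 0, "ty": 0, "tz": 0, "spin": 0}
  ]
}}

```text
clock: 18.3
tcp_pos: [0.3992, 0.3188, 0.0672]
ee_rot: [-0.182, 0.681, 0.166, 0.689]
force: [-0.7, 0.5, -0.6]
opening: 0.0458
```

```bash
python3 -c "
from h import *
from plant import r
s=r.sense();go(s,(.402,.315,.067),28.2)"
```

```text
t 18.3 tcp [0.3992 0.3188 0.0672] yaw 28.49 down [ 0.016 -0.019 -1.   ] F [-0.7  0.5 -0.6] op 0.0458 spin 0.29 shift [ 0.3 -4.7  0.7]
```

>>> {"name": "apply_moves", "arguments": {
  "commands": [
    {"tx": 0, "ty": 0, "tz": 0, "spin": 0},
    {"tx": 0, "ty": 0, "tz": 0, "spin": 0},
    {"tx": 0, "ty": 0, "tz": 0, "spin": 0},
    {"tx": 0, "ty": 0, "tz": 0, "spin": 0},
    {"tx": 0, "ty": 0, "tz": 0, "spin": 0},
    {"tx": 0, "ty": 0, "tz": 0, "spin": 0}
  ],
  "jaw": 255,
  "squeeze": 12
}}

```text
clock: 18.9
tcp_pos: [0.3984, 0.3204, 0.0712]
ee_rot: [-0.182, 0.681, 0.167, 0.689]
force: [-0.2, -0.3, -1.5]
opening: 0.0119
```

>>> {"name": "apply_moves", "arguments": {
  "commands": [
    {"tx": 0, "ty": 3, "tz": -1, "spin": 0},
    {"tx": 0, "ty": 3, "tz": 0, "spin": 0},
    {"tx": 0.5, "ty": 0, "tz": 0, "spin": 0}
  ]
}}

```text
clock: 19.2
tcp_pos: [0.3948, 0.3259, 0.0712]
ee_rot: [-0.181, 0.681, 0.167, 0.69]
force: [-0.7, 0.2, -0.8]
opening: 0.0121
```

```bash
python3 - <<'E'
from tiltfit import *
s=r.sense();go(s,(.402,.315,.067),28.2)
fs=[r.grab_frame(c) for c in("scene","side")];w=r.grab_frame("wrist");w["fish"]=1
rep("held blue",*fitT(fs+[w],np.array([.4,.318,.095]),R.from_euler("z",28.35,degrees=True)))
E
```

```text
t 19.2 tcp [0.3948 0.3259 0.0712] yaw 28.52 down [ 0.018 -0.016 -1.   ] F [-0.7  0.2 -0.8] op 0.0121 spin 0.32 shift [  4.5 -12.9   1.1]
held blue [398.3 320.9  97.2] yaw 28.44 up [-0.048  0.079  0.996] 0.46
```

>>> {"name": "apply_moves", "arguments": {
  "commands": [
    {"tx": 2, "ty": 0, "tz": -2, "spin": 0},
    {"tx": 2, "ty": 0, "tz": 0, "spin": 0}
  ]
}}

```text
clock: 19.55
tcp_pos: [0.3939, 0.3246, 0.0673]
ee_rot: [-0.181, 0.68, 0.167, 0.69]
force: [0.4, -1.6, 13.7]
opening: 0.012
```

>>> {"name": "apply_moves", "arguments": {
  "commands": [
    {"tx": 2, "ty": 0, "tz": 0, "spin": 0}
  ]
}}

```text
clock: 19.65
tcp_pos: [0.394, 0.3246, 0.0657]
ee_rot: [-0.181, 0.68, 0.167, 0.69]
force: [-4.8, -2.0, 17.0]
opening: 0.012
```

Pressing with ~17 N; release and check.

>>> {"name": "apply_moves", "arguments": {
  "commands": [
    {"tx": 0, "ty": 0, "tz": 0, "spin": 0},
    {"tx": 0, "ty": 0, "tz": 0, "spin": 0},
    {"tx": 0, "ty": 0, "tz": 0, "spin": 0},
    {"tx": 0, "ty": 0, "tz": 0, "spin": 0},
    {"tx": 0, "ty": 0, "tz": 0, "spin": 0}
  ],
  "jaw": 130
}}

```text
clock: 20.15
tcp_pos: [0.3937, 0.324, 0.065]
ee_rot: [-0.181, 0.681, 0.166, 0.69]
force: [0.0, 0.2, 0.1]
opening: 0.0457
```

>>> {"name": "apply_moves", "arguments": {
  "commands": [
    {"tx": -45, "ty": 0, "tz": 0, "spin": 0},
    {"tx": -45, "ty": -20, "tz": 0, "spin": 0},
    {"tx": -40, "ty": -45, "tz": 0, "spin": 0},
    {"tx": -20, "ty": -45, "tz": 0, "spin": 0},
    {"tx": 0, "ty": 0, "tz": 0, "spin": 0}
  ]
}}

```text
clock: 20.65
tcp_pos: [0.441, 0.2333, 0.216]
ee_rot: [-0.183, 0.681, 0.167, 0.689]
force: [-0.4, 1.0, 0.0]
opening: 0.0462
```

```bash
cat > chk.py <<'E'
from tiltfit import *
import sys
x,y,z,a=map(float,sys.argv[1:5]);tag=sys.argv[5]
F=[r.grab_frame(c) for c in("scene","side")];w=r.grab_frame("wrist");w["fish"]=1;s=r.sense();pickle.dump((F,w,s),open(tag+".pkl","wb"))
c=np.array([x,y,z]);Rt=R.from_euler("z",a,degrees=True)
o=fitT([w],c,Rt);rep("wrist",*o);o2=fitT(F+[w],c,Rt);rep("all",*o2)
for q in(o,o2): print("lean in tray frame x,y",np.round(Rt.inv().apply(q[1].as_matrix()[:,2])[:2],3))
go(s,(x,y,.2),a)
E
python3 chk.py .398 .318 .096 28.35 k1
```

```text
wrist [397.4 320.1  92.4] yaw 28.83 up [0.01  0.049 0.999] 0.8
all [396.8 319.9  94.3] yaw 28.55 up [-0.007  0.036  0.999] 0.63
lean in tray frame x,y [0.032 0.038]
lean in tray frame x,y [0.011 0.035]
t 20.8 tcp [0.4373 0.2374 0.2128] yaw 29.03 down [ 0.013 -0.019 -1.   ] F [ 0.5 -0.3 -0.2] op 0.046 spin 0.68 shift [10.8 89.8  3.7]
```

```bash
python3 - <<'E'
from tiltfit import *
L=lambda n:pickle.load(open(n+".pkl","rb"))
def t(n,f,c,a):
    Rt=R.from_euler("z",a,degrees=True);o=fitT(f,np.array(c),Rt);rep(n,*o);print("  lean tray",np.round(Rt.inv().apply(o[1].as_matrix()[:,2])[:2],3))
t("base w7",[L("w7")],[.4293,.3352,.047],BY)
for w in("w2","w3","w5"): t("blue bench "+w,[L(w)],[.4318,-.3672,.027],203)
F,w,s=L("k1")
rep("2cam",*fitT(F,np.array([.398,.318,.095]),R.from_euler("z",28.35,degrees=True)))
for ty in(-.04,-.02,0,.02,.04,.06,.08):
    x,sc=fit6([w],np.array([.398,.318,.095]),R.from_euler("z",28.35,degrees=True)*R.from_euler("x",-ty));print(ty,np.round((np.array([.398,.318,.095])+x[:3])*1e3,1),round(sc,3))
print("b")
im=w["frame"]
u,v=proj(w,[.41,.325,.1])[0].astype(int);print(u,v)
a=cv2.resize(im[max(0,v-75):v+75,u-100:u+100],(800,600),interpolation=cv2.INTER_CUBIC);cv2.imwrite("pics/z12.png",a[:,:,::-1])
E
```

```text
base w7 [428.8 335.5  43.7] yaw -151.87 up [-0.021 -0.019  1.   ] 0.89
  lean tray [0.027 0.007]
blue bench w2 [ 430.4 -366.8   22.1] yaw -157.34 up [-0.028 -0.018  0.999] 0.79
  lean tray [0.033 0.005]
blue bench w3 [ 430.5 -367.3   25.2] yaw -157.27 up [-0.025 -0.015  1.   ] 0.76
  lean tray [0.029 0.004]
blue bench w5 [ 431.7 -367.1   26.8] yaw -157.34 up [-0.026 -0.021  0.999] 0.64
  lean tray [0.033 0.009]
2cam [394.1 321.2  96. ] yaw 27.55 up [0.007 0.063 0.998] 0.58
-0.04 [396.2 321.4  92.9] 0.715
-0.02 [396.8 320.3  94. ] 0.73
0 [397.  320.1  93.6] 0.747
0.02 [397.3 319.6  93.7] 0.765
0.04 [397.  319.7  93.1] 0.776
0.06 [396.9 320.   93.5] 0.758
0.08 [397.7 322.5  85.1] 0.738
b
297 107
```

Bias check: fit leans 0.03 about tray x-direction everywhere (so ignorable), but a y lean of ~0.03 remains uncertain. Probe it mechanically: close the fingers and press lightly on the grip wall's top at the suspect side; seated means TCP z ≈ 0.094 at contact.

```bash
python3 -c "
from h import *
from plant import r
s=r.sense();go(s,(.409,.2975,.115),28.2)"
```

```text
t 20.8 tcp [0.4373 0.2374 0.2128] yaw 29.03 down [ 0.013 -0.019 -1.   ] F [ 0.5 -0.3 -0.2] op 0.046 spin 0.83 shift [96.3 68.5  3.3]
```

>>> {"name": "apply_moves", "arguments": {
  "commands": [
    {"tx": 0, "ty": 33, "tz": 0, "spin": 0.8},
    {"tx": 0, "ty": 32, "tz": 0, "spin": 0},
    {"tx": 30, "ty": 0, "tz": 0, "spin": 0},
    {"tx": 30, "ty": 0, "tz": 0, "spin": 0},
    {"tx": 30, "ty": 0, "tz": 0, "spin": 0},
    {"tx": 0, "ty": 0, "tz": 0, "spin": 0}
  ],
  "jaw": 255
}}

```text
clock: 21.4
tcp_pos: [0.3991, 0.3, 0.1141]
ee_rot: [-0.184, 0.684, 0.168, 0.685]
force: [-0.6, 0.3, 0.6]
opening: 0.002
```

```bash
python3 -c "
from h import *
from plant import r
s=r.sense();go(s,(.409,.2975,.094),28.2)"
```

```text
t 21.4 tcp [0.3991 0.3    0.1141] yaw 28.8 down [ 0.006 -0.021 -1.   ] F [-0.6  0.3  0.6] op 0.002 spin 0.6 shift [20.2 -6.4  7.6]
```

>>> {"name": "apply_moves", "arguments": {
  "commands": [
    {"tx": 5, "ty": -5, "tz": 7.5, "spin": 0.5},
    {"tx": 8, "ty": 0, "tz": 0, "spin": 0}
  ]
}}

```text
clock: 21.6
tcp_pos: [0.4084, 0.3006, 0.1017]
ee_rot: [-0.181, 0.685, 0.166, 0.686]
force: [0.5, -0.9, 0.5]
opening: 0.0005
```

>>> {"name": "apply_moves", "arguments": {
  "commands": [
    {"tx": 3, "ty": 0, "tz": 0, "spin": 0},
    {"tx": 2, "ty": 0, "tz": 0, "spin": 0}
  ]
}}

```text
clock: 21.8
tcp_pos: [0.409, 0.3009, 0.0969]
ee_rot: [-0.181, 0.685, 0.166, 0.686]
force: [0.2, -0.5, 0.6]
opening: 0.0006
```

>>> {"name": "apply_moves", "arguments": {
  "commands": [
    {"tx": 2, "ty": 0, "tz": 0, "spin": 0}
  ]
}}

```text
clock: 21.9
tcp_pos: [0.4093, 0.301, 0.0953]
ee_rot: [-0.181, 0.685, 0.166, 0.686]
force: [0.7, 0.1, -0.1]
opening: 0.0006
```

>>> {"name": "apply_moves", "arguments": {
  "commands": [
    {"tx": 2, "ty": 0, "tz": 0, "spin": 0}
  ]
}}

```text
clock: 22.0
tcp_pos: [0.4095, 0.3011, 0.0936]
ee_rot: [-0.18, 0.684, 0.166, 0.687]
force: [-3.5, -1.9, 19.4]
opening: 0.0006
```

>>> {"name": "apply_moves", "arguments": {
  "commands": [
    {"tx": 1.5, "ty": 0, "tz": 0, "spin": 0}
  ]
}}

```text
clock: 22.1
tcp_pos: [0.4096, 0.3012, 0.0934]
ee_rot: [-0.18, 0.684, 0.166, 0.687]
force: [-13.1, -9.0, 42.3]
opening: 0.0005
```

Hard contact at TCP z 0.0936, exactly the seated height (0.0937): blue is fully down. Now orange.

>>> {"name": "apply_moves", "arguments": {
  "commands": [
    {"tx": -30, "ty": 0, "tz": 0, "spin": 0},
    {"tx": -45, "ty": 0, "tz": 0, "spin": 8.5},
    {"tx": -35, "ty": 0, "tz": 0, "spin": 8.5},
    {"tx": 0, "ty": 0, "tz": 0, "spin": 8.5},
    {"tx": 0, "ty": 0, "tz": 0, "spin": 8.5},
    {"tx": 0, "ty": -40, "tz": 28, "spin": 0},
    {"tx": 0, "ty": -40, "tz": 28, "spin": 0},
    {"tx": 0, "ty": -40, "tz": 28, "spin": 0},
    {"tx": 0, "ty": -40, "tz": 28, "spin": 0},
    {"tx": 0, "ty": -40, "tz": 28, "spin": 0},
    {"tx": 0, "ty": -40, "tz": 28, "spin": 0},
    {"tx": 0, "ty": -40, "tz": 28, "spin": 0},
    {"tx": 0, "ty": -40, "tz": 28, "spin": 0},
    {"tx": 0, "ty": -40, "tz": 28, "spin": 0},
    {"tx": 0, "ty": -40, "tz": 28, "spin": 0},
    {"tx": 0, "ty": 0, "tz": 0, "spin": 0}
  ],
  "jaw": 110
}}

```text
clock: 23.7
tcp_pos: [0.6464, -0.1373, 0.2237]
ee_rot: [0.035, 0.699, -0.045, 0.713]
force: [-0.5, 0.4, 0.3]
opening: 0.0534
```

```bash
python3 look.py .649 -.1322 174 0 o1 .09 180
```

```text
fit [ 0.6525 -0.1278] 173.63 0.78
[-0.01  0.36  0.15  1.63 -0.04  1.14  0.03]
t 23.75 tcp [ 0.6458 -0.1342  0.2236] yaw -6.39 down [ 0.019 -0.013 -1.   ] F [-0.7  0.7  0.2] op 0.0531 spin -0.01 shift [133.6   8.6   3.2]
```

>>> {"name": "apply_moves", "arguments": {
  "commands": [
    {"tx": 35, "ty": 8, "tz": 3, "spin": 0},
    {"tx": 40, "ty": 0, "tz": 0, "spin": 0},
    {"tx": 35, "ty": 0, "tz": 0, "spin": 0},
    {"tx": 20, "ty": 0, "tz": 0, "spin": 0},
    {"tx": 0, "ty": 0, "tz": 0, "spin": 0}
  ]
}}

```text
clock: 24.25
tcp_pos: [0.6527, -0.1229, 0.0915]
ee_rot: [0.035, 0.698, -0.042, 0.714]
force: [-0.2, 0.2, 1.4]
opening: 0.0533
```

```bash
python3 look.py .6525 -.1278 173.6 0 o2 .0 180
```

```text
fit [ 0.6526 -0.1285] 173.58 0.724
[-0.01  0.49  0.12  1.74 -0.06  0.89  0.03]
t 24.3 tcp [ 0.6535 -0.123   0.093 ] yaw -6.18 down [ 0.025 -0.011 -1.   ] F [-0.6  0.  -0.1] op 0.0535 spin 0.23 shift [93.  -4.9 -2.6]
```

>>> {"name": "apply_moves", "arguments": {
  "commands": [
    {"tx": 35, "ty": -4, "tz": -2.5, "spin": 0.2},
    {"tx": 30, "ty": 0, "tz": 0, "spin": 0},
    {"tx": 18, "ty": 0, "tz": 0, "spin": 0},
    {"tx": 7, "ty": 0, "tz": 0, "spin": 0}
  ]
}}

```text
clock: 24.7
tcp_pos: [0.6583, -0.1253, 0.0094]
ee_rot: [0.036, 0.693, -0.041, 0.719]
force: [0.5, 0.1, -0.0]
opening: 0.0534
```

```bash
python3 -c "
from h import *
from plant import r
s=r.sense();go(s,(.6526,-.1285,.0),-6.42)"
```

```text
t 24.7 tcp [ 0.6583 -0.1253  0.0094] yaw -6.24 down [ 0.036 -0.01  -0.999] F [ 0.5  0.1 -0. ] op 0.0534 spin 0.18 shift [ 9.2 -3.7 -5.7]
```

>>> {"name": "apply_moves", "arguments": {
  "commands": [
    {"tx": 7, "ty": -3, "tz": -5, "spin": 0.2},
    {"tx": 2, "ty": 0, "tz": 0, "spin": 0}
  ]
}}

```text
clock: 24.9
tcp_pos: [0.6543, -0.1275, 0.002]
ee_rot: [0.037, 0.692, -0.042, 0.72]
force: [-0.1, -0.1, 1.2]
opening: 0.0532
```

>>> {"name": "apply_moves", "arguments": {
  "commands": [
    {"tx": 0, "ty": 0, "tz": 0, "spin": 0},
    {"tx": 0.3, "ty": 0, "tz": 0, "spin": 0},
    {"tx": 0.3, "ty": 0, "tz": 0, "spin": 0},
    {"tx": 0.3, "ty": 0, "tz": 0, "spin": 0},
    {"tx": 0, "ty": 0, "tz": 0, "spin": 0},
    {"tx": 0, "ty": 0, "tz": 0, "spin": 0},
    {"tx": 0, "ty": 0, "tz": 0, "spin": 0},
    {"tx": 0, "ty": 0, "tz": 0, "spin": 0}
  ],
  "jaw": 255,
  "squeeze": 30
}}

```text
clock: 25.7
tcp_pos: [0.656, -0.1276, 0.005]
ee_rot: [0.037, 0.691, -0.042, 0.721]
force: [-1.5, 0.2, 3.4]
opening: 0.0119
```

```bash
python3 - <<'E'
from tiltfit import *
s=r.sense();w=r.grab_frame("wrist");w["fish"]=1
x,sc=fit6([w],np.array([.6526,-.1285,.027]),R.from_euler("z",173.58,degrees=True),.006,.04);print(x*1e3,sc)
go(s,(.6526,-.1285,.0),-6.42);print("PO=(%s,%s,..)"%(np.round(s["tcp_pos"],4).tolist(),np.round(s["ee_rot"],4).tolist()))
E
```

```text
[ 3.25316209 -0.62522722 -0.16151141 -3.16871068] 0.5820388793945312
t 25.7 tcp [ 0.656  -0.1276  0.005 ] yaw -6.43 down [ 0.043 -0.01  -0.999] F [-1.5  0.2  3.4] op 0.0119 spin -0.01 shift [ 4.9 -1.3 -3.4]
PO=([0.656, -0.1276, 0.005],[0.0369, 0.6906, -0.0425, 0.7211],..)
```

>>> {"name": "apply_moves", "arguments": {
  "commands": [
    {"tx": -10, "ty": 0, "tz": 0, "spin": 0},
    {"tx": -35, "ty": 0, "tz": 0, "spin": 0},
    {"tx": -45, "ty": 0, "tz": 0, "spin": 0},
    {"tx": -45, "ty": 0, "tz": 0, "spin": -8.5},
    {"tx": -45, "ty": 0, "tz": 0, "spin": -8.5},
    {"tx": -40, "ty": 0, "tz": 0, "spin": -8.5},
    {"tx": 0, "ty": 0, "tz": 0, "spin": -8.5},
    {"tx": 0, "ty": 45, "tz": 3, "spin": -1},
    {"tx": 0, "ty": 45, "tz": 3, "spin": 0},
    {"tx": 0, "ty": 45, "tz": 3, "spin": 0},
    {"tx": 0, "ty": 45, "tz": 3, "spin": 0},
    {"tx": 0, "ty": 45, "tz": 3, "spin": 0},
    {"tx": 0, "ty": 45, "tz": 3, "spin": 0},
    {"tx": 0, "ty": 35, "tz": 3, "spin": 0},
    {"tx": 0, "ty": 20, "tz": 3, "spin": 0},
    {"tx": 0, "ty": 0, "tz": 0, "spin": 0}
  ]
}}

```text
clock: 27.35
tcp_pos: [0.5009, 0.178, 0.2309]
ee_rot: [-0.189, 0.668, 0.17, 0.699]
force: [0.5, -0.2, -2.5]
opening: 0.0119
```

```bash
cat >> h.py <<'E'
PO=([.656,-.1276,.005],[.0369,.6906,-.0425,.7211],.6559,-.1291,173.55)
TO=[.4287,.3372,.141]
E
python3 - <<'E'
from tiltfit import *
w=r.grab_frame("wrist");w["fish"]=1;s=r.sense();pickle.dump((w,s),open("o3.pkl","wb"))
x,sc=fit([w],(.3972,.32,np.radians(28.5)),.067,.012,.1,1.2);print("blue",np.round(x[:2],4),np.degrees(x[2]),sc)
rep("blueT",*fitT([w],np.array([.3972,.32,.094]),R.from_euler("z",28.5,degrees=True)))
aim(s,PO,TO,208.5);print(R.from_quat(s['ee_rot']).apply([1,0,0]))
E
```

```text
blue [0.3962 0.3209] 28.644501914684984 0.43530523777008057
blueT [398.3 317.8  89.7] yaw 29.0 up [ 0.069 -0.008  0.998] 0.5
t 27.4 held ctr [0.5021 0.1761 0.253 ] yaw -150.7 up [-0.009  0.03   0.999] | world err mm [ -73.4  161.1 -112. ] | spin 0.8 shift [105.9 180.4  11.1] F [-0.7  0.4 -2.6] op 0.0119
[ 0.04964769 -0.01393594 -0.99866956]
```

>>> {"name": "apply_moves", "arguments": {
  "commands": [
    {"tx": 0, "ty": 40, "tz": 3, "spin": 0.8},
    {"tx": 0, "ty": 45, "tz": 3, "spin": 0},
    {"tx": 0, "ty": 45, "tz": 3, "spin": 0},
    {"tx": 10, "ty": 35, "tz": 2, "spin": 0},
    {"tx": 25, "ty": 10, "tz": 0, "spin": 0},
    {"tx": 25, "ty": 0, "tz": 0, "spin": 0},
    {"tx": 5, "ty": 0, "tz": 0, "spin": 0}
  ]
}}

```text
clock: 28.1
tcp_pos: [0.435, 0.3332, 0.1612]
ee_rot: [-0.179, 0.668, 0.16, 0.704]
force: [-0.2, -0.1, -2.5]
opening: 0.012
```

```bash
python3 - <<'E'
from tiltfit import *
s=r.sense();aim(s,PO,TO,208.5);print(R.from_quat(s['ee_rot']).apply([1,0,0]))
E
```

```text
t 28.1 held ctr [0.4354 0.3326 0.1832] yaw -152.26 up [-0.015  0.029  0.999] | world err mm [ -6.7   4.6 -42.2] | spin -0.76 shift [41.7  8.8 -5.6] F [-0.2 -0.1 -2.5] op 0.012
[ 0.05559176 -0.01382443 -0.99835787]
```

>>> {"name": "apply_moves", "arguments": {
  "commands": [
    {"tx": 15, "ty": 8, "tz": -5, "spin": -0.7},
    {"tx": 10, "ty": 1, "tz": 0, "spin": 0},
    {"tx": 4, "ty": 0, "tz": 0, "spin": 0}
  ]
}}

```text
clock: 28.4
tcp_pos: [0.431, 0.3359, 0.1323]
ee_rot: [-0.182, 0.667, 0.162, 0.704]
force: [0.7, 0.3, -2.2]
opening: 0.012
```

```bash
python3 - <<'E'
from tiltfit import *
s=r.sense();aim(s,PO,TO,208.5)
E
```

```text
t 28.4 held ctr [0.4314 0.3353 0.1544] yaw -151.83 up [-0.016  0.03   0.999] | world err mm [ -2.7   1.9 -13.4] | spin -0.33 shift [13.2  3.5 -2.1] F [ 0.7  0.3 -2.2] op 0.012
```

>>> {"name": "apply_moves", "arguments": {
  "commands": [
    {"tx": 2, "ty": 5, "tz": -2.5, "spin": -0.3},
    {"tx": 2, "ty": 0, "tz": 0, "spin": 0}
  ]
}}

```text
clock: 28.6
tcp_pos: [0.4279, 0.3386, 0.1289]
ee_rot: [-0.183, 0.666, 0.163, 0.704]
force: [0.1, 0.2, -1.9]
opening: 0.0119
```

```bash
python3 - <<'E'
from tiltfit import *
s=r.sense();aim(s,PO,TO,208.5)
E
```

```text
t 28.6 held ctr [0.4283 0.338  0.1509] yaw -151.64 up [-0.017  0.03   0.999] | world err mm [ 0.4 -0.8 -9.9] | spin -0.14 shift [ 9.9 -0.5 -0.5] F [ 0.1  0.2 -1.9] op 0.0119
```

>>> {"name": "apply_moves", "arguments": {
  "commands": [
    {"tx": 3, "ty": 0, "tz": 0, "spin": 0},
    {"tx": 2, "ty": 0, "tz": 0, "spin": 0}
  ]
}}

```text
clock: 28.8
tcp_pos: [0.429, 0.3387, 0.1246]
ee_rot: [-0.183, 0.666, 0.163, 0.704]
force: [0.2, 0.7, -2.2]
opening: 0.0119
```

>>> {"name": "apply_moves", "arguments": {
  "commands": [
    {"tx": 2, "ty": 0, "tz": 0, "spin": 0}
  ]
}}

```text
clock: 28.9
tcp_pos: [0.4294, 0.3387, 0.1228]
ee_rot: [-0.183, 0.666, 0.163, 0.705]
force: [1.3, -0.2, 1.9]
opening: 0.0121
```

```bash
python3 - <<'E'
from tiltfit import *
s=r.sense();aim(s,PO,TO,208.5)
E
```

```text
t 28.9 held ctr [0.4297 0.338  0.1448] yaw -151.69 up [-0.019  0.029  0.999] | world err mm [-1.  -0.8 -3.8] | spin -0.19 shift [ 3.7 -0.1 -1.5] F [ 1.3 -0.2  1.9] op 0.0121
```

>>> {"name": "apply_moves", "arguments": {
  "commands": [
    {"tx": 2, "ty": 0, "tz": -1.2, "spin": -0.2},
    {"tx": 1.5, "ty": 0, "tz": 0, "spin": 0}
  ],
  "squeeze": 8
}}

```text
clock: 29.1
tcp_pos: [0.4293, 0.3385, 0.1196]
ee_rot: [-0.184, 0.665, 0.165, 0.705]
force: [2.6, 0.8, 1.7]
opening: 0.0128
```

>>> {"name": "apply_moves", "arguments": {
  "commands": [
    {"tx": 1.5, "ty": 0, "tz": 0, "spin": 0}
  ]
}}

```text
clock: 29.2
tcp_pos: [0.4297, 0.3388, 0.1184]
ee_rot: [-0.184, 0.665, 0.165, 0.705]
force: [-2.4, -1.1, 12.4]
opening: 0.0128
```

```bash
python3 - <<'E'
from tiltfit import *
s=r.sense();aim(s,PO,TO,208.5)
E
```

```text
t 29.2 held ctr [0.43   0.3382 0.1404] yaw -151.47 up [-0.021  0.027  0.999] | world err mm [-1.3 -1.   0.6] | spin 0.03 shift [-0.6 -0.2 -1.6] F [-2.4 -1.1 12.4] op 0.0128
```

Fully down. Release, then probe the height with closed fingers on the wall top (expected TCP z ≈ 0.141) .

>>> {"name": "apply_moves", "arguments": {
  "commands": [
    {"tx": 0, "ty": 0, "tz": 0, "spin": 0},
    {"tx": 0, "ty": 0, "tz": 0, "spin": 0},
    {"tx": 0, "ty": 0, "tz": 0, "spin": 0},
    {"tx": 0, "ty": 0, "tz": 0, "spin": 0},
    {"tx": 0, "ty": 0, "tz": 0, "spin": 0}
  ],
  "jaw": 130
}}

```text
clock: 29.7
tcp_pos: [0.4292, 0.3386, 0.118]
ee_rot: [-0.184, 0.665, 0.165, 0.705]
force: [0.1, 0.0, 0.4]
opening: 0.0451
```

>>> {"name": "apply_moves", "arguments": {
  "commands": [
    {"tx": -35, "ty": 0, "tz": 0, "spin": 0},
    {"tx": -45, "ty": 0, "tz": 0, "spin": 0},
    {"tx": -40, "ty": -40, "tz": 0, "spin": 0},
    {"tx": 0, "ty": -45, "tz": 0, "spin": 0},
    {"tx": 0, "ty": 0, "tz": 0, "spin": 0}
  ]
}}

```text
clock: 30.2
tcp_pos: [0.4605, 0.2679, 0.2405]
ee_rot: [-0.186, 0.665, 0.166, 0.704]
force: [-0.4, -0.1, -1.0]
opening: 0.0459
```

```bash
python3 chk.py .4293 .3378 .141 -151.5 k2
```

```text
wrist [429.8 338.7 140.1] yaw -151.24 up [-0.011 -0.052  0.999] 0.81
all [429.6 338.7 142.1] yaw -151.42 up [-0.013 -0.029  1.   ] 0.7
lean in tray frame x,y [0.034 0.041]
lean in tray frame x,y [0.025 0.019]
t 30.35 tcp [0.4576 0.2727 0.2395] yaw 29.17 down [ 0.058 -0.012 -0.998] F [ 0.7 -0.3 -0.5] op 0.0462 spin -179.33 shift [ 37.  -72.1  -4.4]
```

Orange fits as seated (z 140–142 mm, 37 mm step, 1 mm sideways; same lean bias as the probed blue). Now white.

>>> {"name": "apply_moves", "arguments": {
  "commands": [
    {"tx": 0, "ty": -40, "tz": 19, "spin": 0},
    {"tx": 0, "ty": -40, "tz": 19, "spin": 0},
    {"tx": 0, "ty": -40, "tz": 19, "spin": 0},
    {"tx": 0, "ty": -40, "tz": 19, "spin": 0},
    {"tx": 0, "ty": -40, "tz": 19, "spin": 0},
    {"tx": 0, "ty": 0, "tz": 0, "spin": 8.5},
    {"tx": 0, "ty": 0, "tz": 0, "spin": 8.5},
    {"tx": 0, "ty": 0, "tz": 0, "spin": 8.5},
    {"tx": 0, "ty": 0, "tz": 0, "spin": 8.5},
    {"tx": 0, "ty": 0, "tz": 0, "spin": 8.5},
    {"tx": 0, "ty": 0, "tz": 0, "spin": 8.5},
    {"tx": 0, "ty": 0, "tz": 0, "spin": 8.5},
    {"tx": 0, "ty": 0, "tz": 0, "spin": 8.5}
  ],
  "jaw": 110
}}

```text
clock: 31.65
tcp_pos: [0.6363, 0.1589, 0.2375]
ee_rot: [0.234, 0.652, -0.234, 0.682]
force: [0.2, -0.2, -0.3]
opening: 0.0533
```

>>> {"name": "apply_moves", "arguments": {
  "commands": [
    {"tx": 0, "ty": 0, "tz": 0, "spin": 8.5},
    {"tx": 0, "ty": 0, "tz": 0, "spin": 8.5},
    {"tx": 0, "ty": 0, "tz": 0, "spin": 8.5},
    {"tx": 0, "ty": 0, "tz": 0, "spin": 8.5},
    {"tx": 0, "ty": 0, "tz": 0, "spin": 8.5},
    {"tx": 0, "ty": 0, "tz": 0, "spin": 8.5},
    {"tx": 0, "ty": 0, "tz": 0, "spin": 8.5},
    {"tx": 0, "ty": 0, "tz": 0, "spin": 3.5},
    {"tx": 0, "ty": 0, "tz": 0, "spin": 0}
  ]
}}

```text
clock: 32.55
tcp_pos: [0.6293, 0.1739, 0.2271]
ee_rot: [0.555, 0.433, -0.548, 0.452]
force: [-0.1, 0.2, -0.4]
opening: 0.0534
```

```bash
python3 look.py .6394 .1432 -102 0 v1 .09 0
```

```text
fit [0.6411 0.1459] -102.67 0.759
[-0.57  0.35  0.24  1.64 -0.07  1.14 -2.1 ]
t 32.6 tcp [0.6291 0.174  0.2269] yaw -102.38 down [ 0.024 -0.016 -1.   ] F [-0.   0.3 -0.9] op 0.0535 spin 0.29 shift [137.6  14.   23.4]
```

>>> {"name": "apply_moves", "arguments": {
  "commands": [
    {"tx": 35, "ty": 14, "tz": 23, "spin": 0.3},
    {"tx": 48, "ty": 0, "tz": 0, "spin": 0},
    {"tx": 45, "ty": 0, "tz": 0, "spin": 0},
    {"tx": 10, "ty": 0, "tz": 0, "spin": 0}
  ]
}}

```text
clock: 33.0
tcp_pos: [0.6425, 0.1498, 0.087]
ee_rot: [0.554, 0.436, -0.544, 0.456]
force: [0.7, -0.0, 0.2]
opening: 0.0535
```

```bash
python3 look.py .6411 .1459 -102.7 0 v2 .0 0
```

```text
fit [0.6407 0.145 ] -102.64 0.723
[-0.51  0.49  0.22  1.76 -0.11  0.88 -2.02]
t 33.05 tcp [0.6429 0.1502 0.0877] yaw -101.85 down [ 0.029 -0.013 -1.   ] F [-1.5 -0.4 -1.2] op 0.0537 spin 0.78 shift [87.6 -3.7  5. ]
```

>>> {"name": "apply_moves", "arguments": {
  "commands": [
    {"tx": 35, "ty": -4, "tz": 5, "spin": 0.8},
    {"tx": 30, "ty": 0, "tz": 0, "spin": 0},
    {"tx": 17, "ty": 0, "tz": 0, "spin": 0},
    {"tx": 3, "ty": 0, "tz": 0, "spin": 0}
  ]
}}

```text
clock: 33.45
tcp_pos: [0.6449, 0.1486, 0.0073]
ee_rot: [0.558, 0.433, -0.543, 0.454]
force: [-0.8, 0.4, 0.3]
opening: 0.0536
```

```bash
python3 -c "
from h import *
from plant import r
s=r.sense();go(s,(.6407,.145,.0),-102.64)"
```

```text
t 33.45 tcp [0.6449 0.1486 0.0073] yaw -102.31 down [ 0.036 -0.009 -0.999] F [-0.8  0.4  0.3] op 0.0536 spin 0.33 shift [ 7.1 -3.6  4.4]
```

>>> {"name": "apply_moves", "arguments": {
  "commands": [
    {"tx": 6.5, "ty": -4, "tz": 5, "spin": 0.3}
  ]
}}

```text
clock: 33.55
tcp_pos: [0.6416, 0.1456, 0.0022]
ee_rot: [0.56, 0.432, -0.543, 0.453]
force: [0.2, 0.1, 1.3]
opening: 0.0534
```

>>> {"name": "apply_moves", "arguments": {
  "commands": [
    {"tx": 0.5, "ty": 0, "tz": 0, "spin": 0},
    {"tx": 0.3, "ty": 0, "tz": 0, "spin": 0},
    {"tx": 0.3, "ty": 0, "tz": 0, "spin": 0},
    {"tx": 0.3, "ty": 0, "tz": 0, "spin": 0},
    {"tx": 0.3, "ty": 0, "tz": 0, "spin": 0},
    {"tx": 0, "ty": 0, "tz": 0, "spin": 0},
    {"tx": 0, "ty": 0, "tz": 0, "spin": 0}
  ],
  "jaw": 255,
  "squeeze": 30
}}

```text
clock: 34.25
tcp_pos: [0.6434, 0.1457, 0.0046]
ee_rot: [0.562, 0.431, -0.541, 0.453]
force: [0.7, -0.2, -1.7]
opening: 0.0113
```

```bash
python3 - <<'E'
from tiltfit import *
s=r.sense();w=r.grab_frame("wrist");w["fish"]=1
c=np.array([.6407,.145,.027]);x,sc=fit6([w],c,R.from_euler("z",-102.64,degrees=True),.006,.04);print(c+x[:3],np.degrees(x[3]),sc)
go(s,(.6407,.145,.0),-102.64);print(np.round(s["tcp_pos"],4).tolist(),np.round(s["ee_rot"],4).tolist())
E
```

```text
[0.64030169 0.14630867 0.02611768] 0.3008099283476921 0.5932559370994568
t 34.25 tcp [0.6434 0.1457 0.0046] yaw -102.56 down [ 0.042 -0.007 -0.999] F [ 0.7 -0.2 -1.7] op 0.0113 spin 0.08 shift [ 4.5 -2.6  1.3]
[0.6434, 0.1457, 0.0046] [0.5619, 0.431, -0.5413, 0.4534]
```

>>> {"name": "apply_moves", "arguments": {
  "commands": [
    {"tx": -10, "ty": 0, "tz": 0, "spin": 0},
    {"tx": -35, "ty": 0, "tz": 0, "spin": 0},
    {"tx": -45, "ty": 0, "tz": 0, "spin": 0},
    {"tx": -45, "ty": 0, "tz": 0, "spin": 0},
    {"tx": -45, "ty": 0, "tz": 0, "spin": -4},
    {"tx": -45, "ty": 0, "tz": 0, "spin": -8.5},
    {"tx": -10, "ty": 0, "tz": 0, "spin": -8.5},
    {"tx": 0, "ty": 0, "tz": 0, "spin": -8.5},
    {"tx": 0, "ty": 0, "tz": 0, "spin": -8.5},
    {"tx": 0, "ty": 0, "tz": 0, "spin": -8.5},
    {"tx": 0, "ty": 0, "tz": 0, "spin": -8.5},
    {"tx": 0, "ty": 0, "tz": 0, "spin": -8.5},
    {"tx": 0, "ty": 0, "tz": 0, "spin": -8.5},
    {"tx": 0, "ty": 0, "tz": 0, "spin": -8.5},
    {"tx": 0, "ty": 0, "tz": 0, "spin": -8.5},
    {"tx": 0, "ty": 0, "tz": 0, "spin": -8.5},
    {"tx": 0, "ty": 0, "tz": 0, "spin": -8.5},
    {"tx": 0, "ty": 0, "tz": 0, "spin": -8.5},
    {"tx": 0, "ty": 0, "tz": 0, "spin": -8.5},
    {"tx": 0, "ty": 0, "tz": 0, "spin": -8}
  ]
}}

```text
clock: 36.3
tcp_pos: [0.6286, 0.144, 0.2627]
ee_rot: [-0.192, 0.668, 0.178, 0.697]
force: [0.1, -0.2, -1.1]
opening: 0.0119
```

```bash
cat >> h.py <<'E'
PW=([.6434,.1457,.0046],[.5619,.431,-.5413,.4534],.6403,.1463,-102.5)
TW=[.3981,.3215,.188]
E
python3 -c "
from h import *
from plant import r
s=r.sense();aim(s,PW,TW,28.6);go(s,(.5,.2,.25),28.6)"
```

```text
t 36.3 held ctr [0.6287 0.1423 0.2852] yaw 30.44 up [-0.07   0.045  0.997] | world err mm [-230.6  179.2  -97.2] | spin 1.84 shift [  85.   274.  -111.7] F [ 0.1 -0.2 -1.1] op 0.0119
t 36.3 tcp [0.6286 0.144  0.2627] yaw 30.37 down [ 0.046 -0.009 -0.999] F [ 0.1 -0.2 -1.1] op 0.0119 spin 1.77 shift [  6.3 111.  -86.5]
```

>>> {"name": "apply_moves", "arguments": {
  "commands": [
    {"tx": 0, "ty": 35, "tz": -27, "spin": 1.7},
    {"tx": 0, "ty": 38, "tz": -30, "spin": 0},
    {"tx": 0, "ty": 38, "tz": -29, "spin": 0},
    {"tx": 0, "ty": 0, "tz": 0, "spin": 0}
  ]
}}

```text
clock: 36.7
tcp_pos: [0.4947, 0.1977, 0.2569]
ee_rot: [-0.184, 0.67, 0.169, 0.699]
force: [1.4, -0.6, -1.4]
opening: 0.0115
```

```bash
python3 - <<'E'
from tiltfit import *
w=r.grab_frame("wrist");w["fish"]=1;s=r.sense()
rep("orange",*fitT([w],np.array([.4297,.3387,.141]),R.from_euler("z",-151.4,degrees=True)))
c,Rt=held(s,PW);aim(s,PW,TW,28.6)
F=[r.grab_frame(k) for k in("scene","side")]
rep("white",*fitT(F+[w],c,Rt));rep("white w",*fitT([w],c,Rt))
E
```

```text
orange [429.9 338.7 137.5] yaw -151.54 up [-0.035 -0.015  0.999] 0.62
t 36.75 held ctr [0.4972 0.1946 0.2799] yaw 28.92 up [-0.071  0.047  0.996] | world err mm [-99.1 126.9 -91.9] | spin 0.32 shift [ 85.6 161.8 -28.9] F [ 1.3  0.4 -1.1] op 0.012
white [496.1 195.2 281.3] yaw 29.26 up [-0.096  0.051  0.994] 0.49
white w [496.6 195.  278.8] yaw 29.1 up [-0.068  0.055  0.996] 0.47
```

>>> {"name": "apply_moves", "arguments": {
  "commands": [
    {"tx": 0, "ty": 38, "tz": -7, "spin": 0.3},
    {"tx": 0, "ty": 44, "tz": -8, "spin": 0},
    {"tx": 0, "ty": 44, "tz": -8, "spin": 0},
    {"tx": 10, "ty": 36, "tz": -7, "spin": 0},
    {"tx": 25, "ty": 0, "tz": 0, "spin": 0},
    {"tx": 15, "ty": 0, "tz": 0, "spin": 0}
  ]
}}

```text
clock: 37.45
tcp_pos: [0.4044, 0.325, 0.2019]
ee_rot: [-0.176, 0.669, 0.161, 0.704]
force: [0.3, -0.0, -2.1]
opening: 0.0118
```

```bash
cat >> h.py <<'E'
def aimb(s,pick,ctr,yw):
    c,Rt=held(s,pick);up=Rt.as_matrix()[:,2];aim(s,pick,np.array([ctr[0]+.027*up[0],ctr[1]+.027*up[1],ctr[2]]),yw)
E
python3 -c "
from h import *
from plant import r
aimb(r.sense(),PW,TW,28.6)"
```

```text
t 37.45 held ctr [0.4042 0.3233 0.2245] yaw 27.68 up [-0.074  0.046  0.996] | world err mm [ -8.1  -0.5 -36.5] | spin -0.92 shift [36.   4.5 -9. ] F [ 0.3 -0.  -2.1] op 0.0118
```

>>> {"name": "apply_moves", "arguments": {
  "commands": [
    {"tx": 10, "ty": 5, "tz": -9, "spin": -0.9},
    {"tx": 8, "ty": 0, "tz": 0, "spin": 0}
  ]
}}

```text
clock: 37.65
tcp_pos: [0.3956, 0.3246, 0.1816]
ee_rot: [-0.181, 0.669, 0.166, 0.702]
force: [-0.3, 0.2, -1.3]
opening: 0.0118
```

```bash
python3 -c "
from h import *
from plant import r
aimb(r.sense(),PW,TW,28.6)"
```

```text
t 37.65 held ctr [0.3955 0.3229 0.2042] yaw 28.55 up [-0.073  0.046  0.996] | world err mm [  0.6  -0.1 -16.2] | spin -0.05 shift [16.2  0.1 -0.2] F [-0.3  0.2 -1.3] op 0.0118
```

Aligned. Lower in steps with a light grip.

>>> {"name": "apply_moves", "arguments": {
  "commands": [
    {"tx": 4, "ty": 0, "tz": -0.5, "spin": 0},
    {"tx": 3, "ty": 0, "tz": 0, "spin": 0}
  ],
  "squeeze": 15
}}

```text
clock: 37.85
tcp_pos: [0.3963, 0.3235, 0.1739]
ee_rot: [-0.181, 0.669, 0.165, 0.702]
force: [-0.4, -0.2, -2.0]
opening: 0.0119
```

>>> {"name": "apply_moves", "arguments": {
  "commands": [
    {"tx": 2.5, "ty": 0, "tz": 0, "spin": 0}
  ]
}}

```text
clock: 37.95
tcp_pos: [0.397, 0.3233, 0.1716]
ee_rot: [-0.181, 0.669, 0.165, 0.702]
force: [-0.1, 0.2, -1.3]
opening: 0.012
```

```bash
python3 -c "
from h import *
from plant import r
aimb(r.sense(),PW,TW,28.6)"
```

```text
t 37.95 held ctr [0.3969 0.3216 0.1942] yaw 28.41 up [-0.073  0.047  0.996] | world err mm [-0.8  1.1 -6.2] | spin -0.19 shift [ 6.1  1.6 -0.4] F [-0.1  0.2 -1.3] op 0.012
```

>>> {"name": "apply_moves", "arguments": {
  "commands": [
    {"tx": 2, "ty": 2, "tz": -0.8, "spin": -0.2}
  ],
  "squeeze": 8
}}

```text
clock: 38.05
tcp_pos: [0.396, 0.3245, 0.1697]
ee_rot: [-0.182, 0.669, 0.166, 0.702]
force: [1.0, -1.2, 0.1]
opening: 0.0118
```

>>> {"name": "apply_moves", "arguments": {
  "commands": [
    {"tx": 2, "ty": 0, "tz": 0, "spin": 0}
  ]
}}

```text
clock: 38.15
tcp_pos: [0.3962, 0.3248, 0.168]
ee_rot: [-0.182, 0.668, 0.166, 0.702]
force: [-0.0, -0.6, -0.0]
opening: 0.0119
```

>>> {"name": "apply_moves", "arguments": {
  "commands": [
    {"tx": 2, "ty": 0, "tz": 0, "spin": 0}
  ]
}}

```text
clock: 38.25
tcp_pos: [0.3967, 0.3249, 0.1662]
ee_rot: [-0.181, 0.668, 0.166, 0.702]
force: [1.4, 0.1, 3.5]
opening: 0.0127
```

```bash
python3 -c "
from h import *
from plant import r
aimb(r.sense(),PW,TW,28.6)"
```

```text
t 38.25 held ctr [0.3966 0.3231 0.1888] yaw 28.56 up [-0.075  0.046  0.996] | world err mm [-0.6 -0.4 -0.8] | spin -0.04 shift [ 0.8 -0.1 -0.7] F [1.4 0.1 3.5] op 0.0127
```

>>> {"name": "apply_moves", "arguments": {
  "commands": [
    {"tx": 1.5, "ty": 0, "tz": 0, "spin": 0}
  ]
}}

```text
clock: 38.35
tcp_pos: [0.3974, 0.3251, 0.1652]
ee_rot: [-0.181, 0.668, 0.166, 0.703]
force: [1.4, -0.9, 9.3]
opening: 0.0126
```

>>> {"name": "apply_moves", "arguments": {
  "commands": [
    {"tx": 0, "ty": 0, "tz": 0, "spin": 0},
    {"tx": 0, "ty": 0, "tz": 0, "spin": 0},
    {"tx": 0, "ty": 0, "tz": 0, "spin": 0},
    {"tx": 0, "ty": 0, "tz": 0, "spin": 0},
    {"tx": 0, "ty": 0, "tz": 0, "spin": 0}
  ],
  "jaw": 130
}}

```text
clock: 38.85
tcp_pos: [0.3971, 0.3254, 0.1651]
ee_rot: [-0.181, 0.668, 0.166, 0.703]
force: [-0.2, 0.3, 0.3]
opening: 0.0453
```

>>> {"name": "apply_moves", "arguments": {
  "commands": [
    {"tx": -35, "ty": 0, "tz": 0, "spin": 0},
    {"tx": -45, "ty": 0, "tz": 0, "spin": 0},
    {"tx": -40, "ty": -40, "tz": 0, "spin": 0},
    {"tx": 0, "ty": -45, "tz": 0, "spin": 0},
    {"tx": 0, "ty": 0, "tz": 0, "spin": 0}
  ]
}}

```text
clock: 39.35
tcp_pos: [0.4293, 0.254, 0.2872]
ee_rot: [-0.183, 0.668, 0.167, 0.702]
force: [-0.2, 0.3, -1.1]
opening: 0.0456
```

```bash
python3 chk.py .3981 .3215 .188 28.6 k3; python3 - <<'E'
from tiltfit import *
F,w,s=pickle.load(open("k3.pkl","rb"))
t=[]
for f in F:
    u,v=proj(f,[.413,.33,.1])[0].astype(int);t.append(cv2.resize(f["frame"][v-50:v+50,u-50:u+50],(400,400),interpolation=cv2.INTER_CUBIC))
cv2.imwrite("pics/end.png",np.hstack(t)[:,:,::-1])
E
```

```text
wrist [398.2 323.6 187.7] yaw 28.69 up [ 0.04  -0.027  0.999] 0.8
all [398.  323.4 189.9] yaw 28.69 up [ 0.021 -0.01   1.   ] 0.68
lean in tray frame x,y [ 0.022 -0.043]
lean in tray frame x,y [ 0.014 -0.019]
t 39.5 tcp [0.4265 0.2587 0.2862] yaw 29.03 down [ 0.05  -0.009 -0.999] F [-1.1 -1.   0.4] op 0.0461 spin 0.43 shift [84.1 71.4  1.7]
```

View pics/end.png

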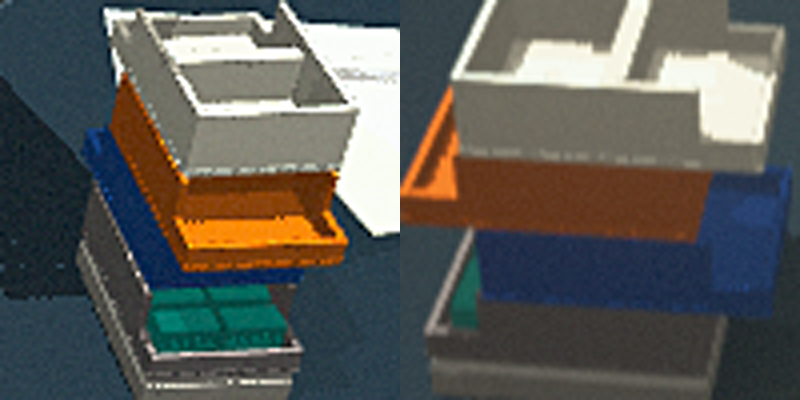

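The picture shows the stack correctly alternated and evenly stepped. The layers are at z = 92.4 / 140.1 / 187.7 mm in like views, so even 47.7 mm spacing with no tray riding up. The hand is clear, so I hand in.

```bash
python3 -c "
from plant import r
print(r.hand_in())"
```

```text
the job is handed in; nothing more can be done
None
```

I stacked the three trays on the base tray – blue, then orange, then white – each turned end for end. I let go of all three and handed the job in at about 39.5 s. `hand_in()` gave no verdict, so the results below are from my own checks.

**Mishaps on the way**
- **Fingertips short:** they end about 18 mm behind the TCP, not 11 mm ahead of it as the text says. My first grasp closed on top of blue's grip wall, pressing it with about 15 N. I went lower after that.
- **Blue set down twice:** the first time I released it with one rib riding on the base's side wall. I regripped it, shifted it 5–6 mm and seated it again.
- **Hand tilt:** the hand drifted up to 0.06 rad off vertical, so trays were leaning when set down. I lowered each until it touched and released with a light grip.

**Last checks**

| Tray | Height of centre, wrist camera (all cameras) | Step along the tray below (want 36 ± 6 mm) | Sideways offset (limit 7 mm) |
|---|---|---|---|
| Blue | 92.4 (94.3) mm | 35 mm | 2 mm |
| Orange | 140.1 (142.1) mm | 37 mm | 1 mm |
| White | 187.7 (189.9) mm | 35 mm | 2 mm |

- **Spacing:** the layers are about 47.7 mm apart, against 47 mm wanted.
- **Blue's height:** pressing on its wall top met hard contact at TCP z 0.0936, against 0.0937 expected when seated. That press reached 42 N. Orange and white were not checked this way.
- **Last picture:** it shows the low ends facing opposite sides in turn and the trays evenly stepped.

**What disagreed or was not checked**
- **Lean:** the wrist-only fits still showed about 0.04 rad of sideways lean, with the opposite sign on white. That is right at the 0.04 rad limit. With all cameras, orange and white came out at 0.02 and blue at 0.035. I took this as fit error because the spacing is even, but I could not rule it out.
- **Bystanders:** I did not re-measure them. My planned paths kept clear of them.

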